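# Put the brass weight away in its push-latch box

### The arm

A 6-joint arm with a two-finger parallel gripper is mounted at the origin on a cart in front of the work surface, level with it; the furniture and walls round the work are solid. World frame = base frame: x ahead of the robot, y to its left, z up, the work surface at z = 0. Lengths are in m, angles in rad, forces in N, time in s.
With the tool pointing down it reaches from about 0.275 to 0.875 m from the base axis. Payload 12.5 kg.
Tool frame: the origin (TCP) lies at the very end of the fingers, on their centre line; the grasp point (between the pads) lies 19 mm behind it; z points along the fingers, y is the direction in which the jaws open and shut (so a half turn about z gives the same grasp; the last joint's range is limited). The gripper opens to 85 mm and grips with 20 to 120 N. Pads are 22 mm wide; open, the fingers measure 114 mm over their backs; the gripper's body (76 mm by 85 mm) begins 54 mm behind the grasp point. The pads swing forward as they close: fully open they stand 13 mm farther back than shut.
Start: joints at [-1.414, 0.351, 1.652, -0, 1.139, -0.085], TCP at [0.132, -0.534, 0.2] pointing down, gripper open.
Joint ranges: [-2.75, 2.75], [-0.79, 2.1], [0.01, 2.65], [-1.57, 4.71], [0.07, 3.14], [-2.87, 2.87]. Speed limits (rad/s): [2.22, 2.22, 2.79, 3.14, 3.14, 3.14].

### API

Orientations are given as a rotation vector (axis times angle).
In Python, from workcell import * gives the robot as it stands.
- The arm moves only by the tool carry_out, never from a script. Its arguments are lists of equal length, an entry for each row: "translation": the shift along the tool's x, y, z in cm, a list of three; "delta_rot": the turn, a rotation vector about the tool's x, y, z in degrees, a list of three; "fingers": the finger opening in cm, from 0 to 8.54. In form: {"translation": [[x, y, z], ...], "delta_rot": [[wx, wy, wz], ...], "fingers": [fingers, ...]}. A call has 1 to 8 rows; each row shifts and turns the pose as measured when the row begins, along the tool's axes as they then stand; what a row does not reach is not made up. A row lasts 1/10 s, in which the tool goes at most 50 mm and 8.59 degrees, less where a joint would pass 70% of its speed; a pose out of reach is approached as far as the arm can. A call with a gripper value outside its range is refused whole. The fingers move at their own pace and stop on an object; "newtons" is the grip in N (left out, the last holds). Time passes only in rows, so rows that do not move let the fingers close. It gives the time, the measured TCP pose, the force and the opening at its end, in the units of the state.
- state(): the state, without advancing time (a new reading comes with each control period).
- camera(name): name is "scene" or "top" or "wrist"; returns a dict with "pixels" (400x640x3 uint8, red, green, blue), "fx", "fy", "cx", "cy" (pixels), "dist_coeffs" ([k1, k2, p1, p2, k3] as OpenCV has them; the pictures are not rectified), "world_to_cam" (4x4, takes a point from world to camera coordinates); the wrist camera has in their place "hand_eye" (4x4, takes a point from camera to tool coordinates, whose origin is the TCP and whose axes are the flange's). Camera axes: x right, y down, z forward; pixel columns grow to the right and rows downward; lengths in m; the calibration is good to about 2 mm. A picture is of the moment at which its call begins: read the wrist's pose just before it. There is no depth.
- sign_off(): hands the job in, once; it reports no verdict.
The state is a dict: "time_s": time; "joint_pos": joint angles; "qd": joint speeds; "joint_torque": joint torques, N m; "tcp_pos": TCP position; "tcp_rot": TCP orientation; "ft_force": force on the tool from outside, world axes, zero at the start; "ft_torque": the same for the moment, N m; "finger_gap": finger opening in m.
Only numpy, scipy, OpenCV 4.12 (cv2) and the standard library are available. Lean on these libraries where they do the work, as an engineer would, in place of code of your own. Each camera call takes 0.05 s, during which the arm holds its last target. There are 200 camera calls.

### The job

Put the loose brass calibration weight back in its box: press the thumb pad on the front of the box lid down to its stop and take your fingers away, so that the lid springs fully open by itself without touching you; seat the weight upright in the empty well without letting it drop; then push the lid down to its stop again so that it latches shut, and let go. Never press on the box with more than about 15 N, leave the small weight in its well, and do not shove the other things about.

Things in the scene. Friction and masses are not known exactly. Their poses are not given: they have to be found in the camera images.
- weight_box: Grey weight box with hinged lid, fixed to the desk, 126 (x) x 136 mm (y), 81 mm high when shut. Origin: centre of the underside; +x to the rear hinge, -x the front with the thumb pad, z up. Base 46 mm high: grey plinth to z = 31 mm, then a black core whose flat top carries a wooden tray with two round wells. The lid is a hollow cover with 32 mm free height over the tray.
- thumb_pad (a point): Centre of the top of the ribbed black pad on the lid's front edge; moves with the lid; z: outward normal of the lid's top. Pad 24 (x) x 44 mm (y), 3 mm proud, overhanging the front by 8 mm; lid shut: 117 mm before, 38 mm above the hinge line. To open: push it down its arc, 5.5 to 7 N, until a firm stop is felt (9 to 11 N is sure; over 15 N is damage), then let go at once.
- latch_slot (a point): Slot in the base's front, at box x = -49, y = 0, z = 46 mm, for the lid's black latch tongue (26 mm wide, reaching 33 mm below the lid's rim; on the open lid it points forward). Push-push latch, opening: the stop is 8 to 14 mm below the latched level, differing from day to day and not visible beforehand, and only about the last 1 mm before it frees the lid.
- lid (a joint): Lid angle, rad: 0 to 0.01 latched, -0.06 to -0.12 pressed to the stop, 1.75 fully open (leaning back: its top edge then 170 mm above the desk, its back at box x = 120 mm). A spring (6 N at the pad when shut, 2 N when open) opens it and holds it open; a damper slows it: pad rises at 0.1 m/s at first, fully open after some 3.5 s. Pushing it shut at 0.1 m/s costs 6 N more.
- box_hinge (a point): Middle of the hinge line, which runs along the box's y: box x = 58, y = 0, z = 46 mm. To shut the lid, push the top of the open lid from behind (+x side), over and slowly down past the shut level (angle 0) to a firm stop 3 to 11 mm lower at the pad (only the last of it latches: press 9 to 11 N), then let go: it rises to the shut level and stays. A further full press opens it again.
- well_big (a point): Centre of the floor of the large round well, 29 mm across, 9 mm deep, empty at the start: the loose brass weight's place. In the box frame x = 4, y = 30, z = 37 mm. Same axes as the box.
- well_small (a point): Centre of the floor of the small round well, 24 mm across, 9 mm deep, in which the small weight stands. In the box frame x = 4, y = -34, z = 37 mm. Same axes as the box.
- weight_0: Loose brass calibration weight standing on the desk: a cylinder 26 mm across and 24 mm high with a knob 16 mm across on top, 30 mm in all, about 0.1 kg. Origin: centre of its underside; z up its axis. In the well only its upper 21 mm stand clear of the box, so grip it at least 12 mm above its underside.
- weight_1: Small brass weight, 20 mm across and 23 mm high, standing in the small well. Origin: centre of its underside. Leave it there.
- usb_hub: Flat grey four-port hub, 32 by 104 mm, 22 mm high; not part of the job.
- calipers: Digital calipers lying flat near the desk's front edge, 60 by 200 by 13 mm; not part of the job.
- screwdriver: Screwdriver lying near the desk's front edge, 176 mm long along its y, 24 mm thick; not part of the job.
- load_cell_spare: Boxy load cell with a stud on top, 47 by 60 by 54 mm; not part of the job.
Mind the look-alikes: they are no part of the job. What is shaped like the weight_0 but purple is not meant.

How it is judged:
By the outcome, as a careful person would: the job done as asked, in the order asked, and still so for the second after the job is handed in, with the robot touching nothing.
It also fails if it takes over 72 s, if anything falls off the work surface, if the arm or the gripper's body presses on something with over 40 N, if the wrist force passes 120 N, or if a joint passes its speed limit or range.

## Working session

There is one attempt and no reset: what is moved stays moved. The work goes in short steps, Python scripts to look and compute and a tool call to move; the robot and the scene stay as the last step left them, time stands still between calls to the robot, and variables do not carry over. Pictures are saved under pics/ and viewed, about 8 in all and at most 12, crops included, and the job is handed in when it is done.

Besides the shell and the picture viewer there is one more tool, called after "Request:" as name(argument=value, ...) on one line, values as JSON. carry_out: Moves the arm, as the interface text tells. Its arguments: {"type":"object","properties":{"translation":{"type":"array","items":{"type":"array","items":{"type":"number"}}},"delta_rot":{"type":"array","items":{"type":"array","items":{"type":"number"}}},"fingers":{"type":"array","items":{"type":"number"}},"newtons":{"type":"number"}},"required":["translation","delta_rot","fingers"]}

```bash
ls; mkdir -p pics; python3 - <<'E'
from workcell import *
import cv2,pickle
s=state();print({k:np.round(v,3).tolist() if 0 else v for k,v in s.items()})
d={n:camera(n) for n in("scene","top")}
pickle.dump(d,open('a.pkl','wb'))
for n in d:
    c=d[n];print(n,c['fx'],c['fy'],c['cx'],c['cy'],c['dist_coeffs']);print(c['world_to_cam'])
    cv2.imwrite(f'pics/{n}0.png',c['pixels'][...,::-1])
E
```

```text
pics
{'time_s': 0.0, 'joint_pos': array([-1.41358343e+00,  3.51209378e-01,  1.65244388e+00, -2.88818279e-05,
        1.13909347e+00, -8.46248379e-02]), 'qd': array([-2.37367309e-04,  5.27012142e-04,  1.04881782e-03, -1.17914157e-03,
        7.12585685e-05,  1.61036770e-03]), 'joint_torque': array([-1.89574617e-03, -5.06107593e+01, -2.91399425e+01, -2.10855287e-04,
        4.64199096e-03,  1.36304254e-05]), 'tcp_pos': array([ 0.13166319, -0.53362269,  0.19956563]), 'tcp_rot': array([-3.11750719e+00, -3.78832633e-01,  1.06907627e-04]), 'ft_force': array([ 0.00405214, -0.04913239, -0.77730334]), 'ft_torque': array([-0.00551946,  0.01689226, -0.0507938 ]), 'finger_gap': 0.08555186030321167}
scene 369.80050316098385 369.80050316098385 323.60584449247835 197.53923379666557 [-0.03018636  0.          0.          0.          0.        ]
[[ 0.64084278 -0.76766819  0.0024673  -0.29525936]
 [-0.32583388 -0.27491063 -0.90457528  0.22222645]
 [ 0.69509195  0.5788866  -0.42630679  0.53929517]
 [ 0.          0.          0.          1.        ]]
top 396.90768939994666 396.90768939994666 320.71484190025365 206.13874245233822 [-0.07487679  0.          0.          0.          0.        ]
[[-0.00117931 -0.99994017 -0.01087513  0.02216901]
 [-0.98449068  0.00306881 -0.17541006  0.49654656]
 [ 0.17543293  0.0104996  -0.98443539  1.04581461]
 [ 0.          0.          0.          1.        ]]
```

View pics/top0.png

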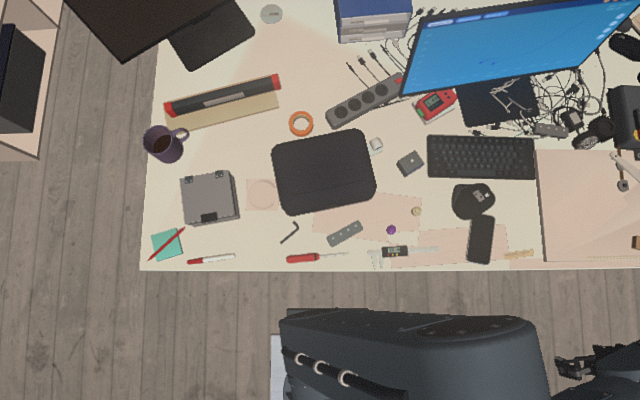

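View pics/scene0.png

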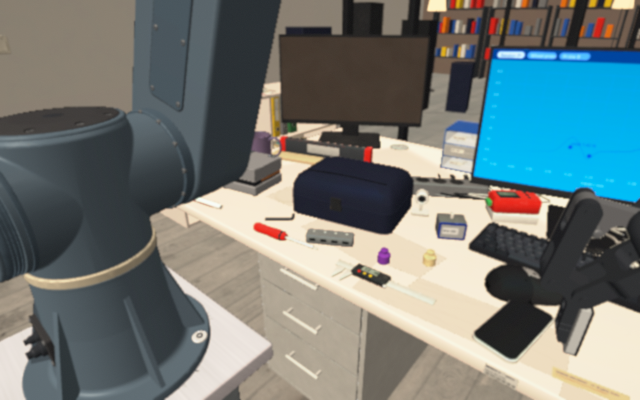

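The top view shows the box at about (210,197) px with its pad at (209,217), the brass weight at (417,211) and the purple look-alike at (391,230). The scene view shows the brass weight at (429,257) and the box partly hidden at (252,175).

```bash
cat > h.py <<'E'
import numpy as np,cv2,pickle
from scipy.spatial.transform import Rotation as R
def ray(c,uv,T=None):
    """world origin & direction of pixel; T = camera->world for the wrist"""
    K=np.array([[c['fx'],0,c['cx']],[0,c['fy'],c['cy']],[0,0,1]])
    p=cv2.undistortPoints(np.array([[uv]],float),K,np.array(c['dist_coeffs']))[0,0]
    T=np.linalg.inv(c['world_to_cam']) if T is None else T
    return T[:3,3],T[:3,:3]@np.r_[p,1]
def onz(r,z): return r[0]+r[1]*(z-r[0][2])/r[1][2]
def tri(rs):
    A=0;b=0
    for o,d in rs:
        d=d/np.linalg.norm(d);P=np.eye(3)-np.outer(d,d);A=A+P;b=b+P@o
    x=np.linalg.solve(A,b);return x,[np.linalg.norm(np.cross(x-o,d/np.linalg.norm(d))) for o,d in rs]
def tool(s):
    T=np.eye(4);T[:3,:3]=R.from_rotvec(s['tcp_rot']).as_matrix();T[:3,3]=s['tcp_pos'];return T
def proj(c,p,T=None):
    W=c['world_to_cam'] if T is None else np.linalg.inv(T)
    K=np.array([[c['fx'],0,c['cx']],[0,c['fy'],c['cy']],[0,0,1]])
    return cv2.projectPoints(np.array([p],float),cv2.Rodrigues(W[:3,:3])[0],W[:3,3],K,np.array(c['dist_coeffs']))[0][0,0]
E
python3 - <<'E'
from h import *
d=pickle.load(open('a.pkl','rb'))
def blob(c,x0,y0,x1,y1):
    im=c['pixels'][y0:y1,x0:x1].astype(int)
    hsv=cv2.cvtColor(im.astype(np.uint8),cv2.COLOR_RGB2HSV)
    return hsv
for n,(u,v) in dict(top=(417,211),scene=(429,257)).items():
    h=blob(d[n],u-12,v-12,u+12,v+12)
    m=((h[...,0]>15)&(h[...,0]<35)&(h[...,1]>60)).astype(np.uint8)
    nn,l,st,ce=cv2.connectedComponentsWithStats(m);i=1+np.argmax(st[1:,4]);print(n,st[i],ce[i]+[u-12,v-12])
    d[n]['w']=ce[i]+[u-12,v-12]
print('weight',tri([ray(d[n],d[n]['w']) for n in d]), onz(ray(d['top'],d['top']['w']),.015))
for n,(u,v) in dict(pad=(209,217)).items(): print(n,onz(ray(d['top'],(u,v)),.084))
for p in [(181,178),(233,171),(240,213),(186,224)]: print(p,onz(ray(d['top'],p),.081))
a=d['top']['pixels'][155:240,165:255];b=d['top']['pixels'][195:250,360:435]
c=d['scene']['pixels'][140:205,190:300]
f=lambda x,w:cv2.resize(x,(w,int(w*x.shape[0]/x.shape[1])),interpolation=cv2.INTER_CUBIC)
A,B=f(a,400),f(c,400);H=max(len(A),len(B))
o=np.zeros((H,800,3),np.uint8);o[:len(A),:400]=A;o[:len(B),400:]=B
cv2.imwrite('pics/c1.png',o[...,::-1])
E
```

```text
top [ 7  8  9  9 57] [415.8245614  210.29824561]
scene [  5   4  15  18 217] [429.07373272 258.15207373]
weight (array([ 0.48977539, -0.24785718,  0.01156885]), [np.float64(0.0003447220987329205), np.float64(0.0003447220987329844)]) [ 0.48901443 -0.24675421  0.015     ]
pad [0.4611022  0.31731761 0.084     ]
(181, 178) [0.56901408 0.40107513 0.081     ]
(233, 171) [0.58754552 0.25850624 0.081     ]
(240, 213) [0.47215081 0.23522554 0.081     ]
(186, 224) [0.44279613 0.37961044 0.081     ]
```

View pics/c1.png

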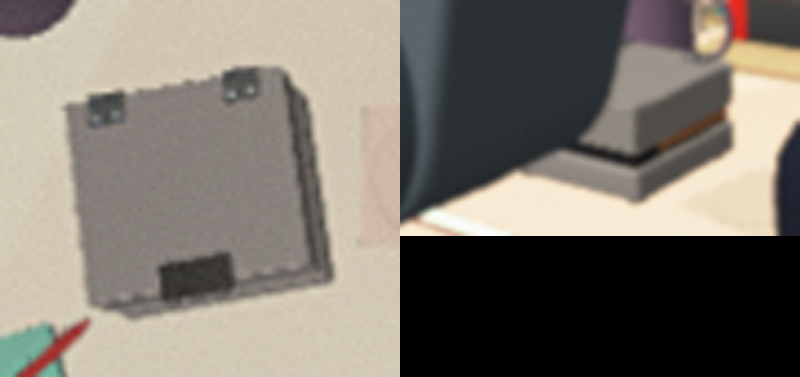

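The crop shows the lid top's corners at px (180,178), (228,171), (236.5,215) and (186,223), with the pad at (209.3,217.3), so the box front faces the robot. Next I work out the box pose and the first move.

```bash
cat >> h.py <<'E'
def rows(s,p,yaw,tilt=0,n=None,step=.045,tdir=None):
    """rows (cm,deg; tool axes) from state to tcp p; yaw = world angle of tool x; tool z down, tilted by tilt about tool y"""
    T=tool(s);R1=tgt(yaw,tilt);R0=T[:3,:3]
    rv=R.from_matrix(R0.T@R1).as_rotvec();dp=np.array(p)-T[:3,3]
    N=n or int(max(np.ceil(np.linalg.norm(dp)/step),np.ceil(np.degrees(np.linalg.norm(rv))/7.5),1))
    out=[]
    for i in range(N):
        Ri=R0@R.from_rotvec(rv*i/N).as_matrix();out.append((Ri.T@dp/N*100).round(2).tolist())
    print('N',N,'dist',np.linalg.norm(dp).round(3),'rot/row',np.degrees(rv/N).round(2).tolist());print(out)
def tgt(yaw,tilt=0):
    x=np.array([np.cos(yaw),np.sin(yaw),0]);z=np.array([0,0,-1.])
    return np.c_[x,np.cross(z,x),z]@R.from_euler('y',tilt).as_matrix()
E
python3 - <<'E'
from h import *
from workcell import *
d=pickle.load(open('a.pkl','rb'));c=d['top']
P=[onz(ray(c,p),.081) for p in [(180.1,178.2),(228,170.8),(236.5,215.3),(186.4,223.2)]]
P=np.array(P)[:,:2];print(P.round(3).tolist(),P.mean(0))
for a,b in [(0,1),(1,2),(2,3),(3,0)]: print(np.linalg.norm(P[a]-P[b]).round(3),np.degrees(np.arctan2(*(P[a]-P[b])[::-1])).round(1))
print('pad',onz(ray(c,(209.3,217.3)),.084),'purple',onz(ray(c,(391,230)),.015))
s=state();T=tool(s);print(T.round(3))
rows(s,[.44,-.25,.27],np.radians(15))
E
```

```text
[[0.568, 0.404], [0.588, 0.272], [0.466, 0.244], [0.445, 0.379]] [0.51690275 0.32470552]
0.133 98.5
0.125 12.8
0.136 -81.1
0.126 -168.6
pad [0.46029577 0.31647085 0.084     ] purple [ 0.43348082 -0.17475389  0.015     ]
[[ 0.971  0.239 -0.     0.132]
 [ 0.239 -0.971  0.001 -0.534]
 [ 0.    -0.001 -1.     0.2  ]
 [ 0.     0.     0.     1.   ]]
N 10 dist 0.425 rot/row [-0.01, -0.0, -0.11]
[[3.67, -2.02, -0.7], [3.68, -2.01, -0.7], [3.68, -2.0, -0.7], [3.68, -1.99, -0.7], [3.69, -1.99, -0.7], [3.69, -1.98, -0.7], [3.7, -1.97, -0.7], [3.7, -1.96, -0.7], [3.7, -1.96, -0.7], [3.71, -1.95, -0.7]]
```

Request:
carry_out(translation=[[3.7,-2,-0.7],[3.7,-2,-0.7],[3.7,-2,-0.7],[3.7,-2,-0.7],[3.7,-2,-0.7],[3.7,-2,-0.7],[3.7,-2,-0.7],[3.7,-2,-0.7]], delta_rot=[[0,0,0],[0,0,0],[0,0,0],[0,0,0],[0,0,0],[0,0,0],[0,0,0],[0,0,0]], fingers=[8.5,8.5,8.5,8.5,8.5,8.5,8.5,8.5])

```text
time_s: 0.9
tcp_pos: [0.3857, -0.3007, 0.255]
tcp_rot: [-3.114, -0.366, 0.003]
ft_force: [1.1, -0.7, 0.5]
finger_gap: 0.0851
```

```bash
python3 - <<'E'
from h import *
from workcell import *
s=state();c=camera('wrist');pickle.dump((s,c),open('w1.pkl','wb'))
print(c['hand_eye'].round(3),c['fx'],c['cx'],c['cy']);T=tool(s)@c['hand_eye'];print(T.round(3))
for p in [(.4894,-.2475,.012),(.4335,-.175,.015)]: print(proj(c,p,T).round(0))
h=cv2.cvtColor(c['pixels'],cv2.COLOR_RGB2HSV);m=((h[...,0]>15)&(h[...,0]<35)&(h[...,1]>70)).astype(np.uint8)
nn,l,st,ce=cv2.connectedComponentsWithStats(m)
for i in range(1,nn):
    if st[i,4]>80: print(st[i],ce[i].round(1))
cv2.imwrite('pics/w1.png',c['pixels'][...,::-1])
rows(s,[.45,.10,.27],np.radians(10.5))
E
```

```text
[[-0.001 -0.955 -0.297  0.076]
 [ 1.    -0.001 -0.    -0.   ]
 [ 0.    -0.297  0.955 -0.173]
 [ 0.     0.     0.     1.   ]] 314.8989980659284 315.8812957585266 195.92276216097878
[[ 0.231 -0.928 -0.292  0.46 ]
 [-0.973 -0.222 -0.063 -0.284]
 [-0.006  0.299 -0.954  0.428]
 [ 0.     0.     0.     1.   ]]
[295.  66.]
[229.  98.]
[284  56  22  24 404] [294.8  66.9]
[443 199  64  19 789] [474.1 208.1]
N 10 dist 0.406 rot/row [-0.03, 0.01, 0.29]
[[1.55, -3.75, -0.13], [1.54, -3.76, -0.13], [1.52, -3.77, -0.13], [1.5, -3.77, -0.14], [1.48, -3.78, -0.14], [1.46, -3.79, -0.14], [1.44, -3.8, -0.14], [1.42, -3.8, -0.14], [1.4, -3.81, -0.15], [1.38, -3.82, -0.15]]
```

View pics/w1.png

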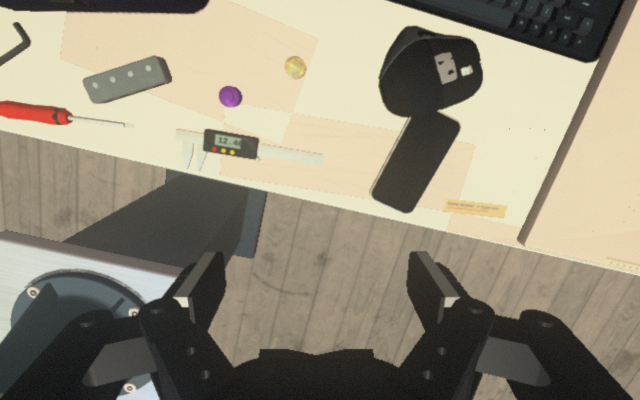

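The wrist view shows the brass weight at (295,67) px, where the two-camera estimate predicts (295,66). The purple piece is at (230,97). Now on to the box.

Request:
carry_out(translation=[[1.5,-3.8,-0.2],[1.5,-3.8,-0.2],[1.5,-3.8,-0.2],[1.5,-3.8,-0.2],[1.5,-3.8,-0.2],[1.5,-3.8,-0.2],[1.0,-4,-0.2],[1.0,-4,-0.2]], delta_rot=[[0,0,0.4],[0,0,0.4],[0,0,0.4],[0,0,0.4],[0,0,0.4],[0,0,0.4],[0,0,0.4],[0,0,0.4]], fingers=[0,0,0,0,0,0,0,0])

```text
time_s: 1.75
tcp_pos: [0.4329, 0.0376, 0.2732]
tcp_rot: [-3.123, -0.277, 0.002]
ft_force: [0.6, 0.9, 0.0]
finger_gap: 0.0002
```

Request:
carry_out(translation=[[-0.7,-4.3,0],[-0.7,-4.3,0],[-0.7,-4.3,0],[-0.7,-4.3,0],[-0.7,-4.3,0],[-0.7,-4.3,0],[0,0,0]], delta_rot=[[0,0,0],[0,0,0],[0,0,0],[0,0,0],[0,0,0],[0,0,0],[0,0,0]], fingers=[0,0,0,0,0,0,0])

```text
time_s: 2.45
tcp_pos: [0.3401, 0.2969, 0.2742]
tcp_rot: [-3.122, -0.282, 0.004]
ft_force: [-0.2, -0.5, -0.6]
finger_gap: 0.0001
```

```bash
python3 - <<'E'
from h import *
from workcell import *
s=state();c=camera('wrist');pickle.dump((s,c),open('w2.pkl','wb'))
T=tool(s)@c['hand_eye'];print(s['tcp_pos'],np.degrees(np.arctan2(tool(s)[1,0],tool(s)[0,0])),s['ft_force'],s['finger_gap'])
print(proj(c,(.4595,.315,.084),T).round(0),proj(c,(.517,.325,.081),T).round(0))
cv2.imwrite('pics/w2.png',c['pixels'][...,::-1])
E
```

```text
[0.3400662  0.29690648 0.27419824] 10.332527035811673 [-0.20848256 -0.54627165 -0.64381117] 0.00013084646512546332
[321.  53.] [322.  -8.]
```

View pics/w2.png

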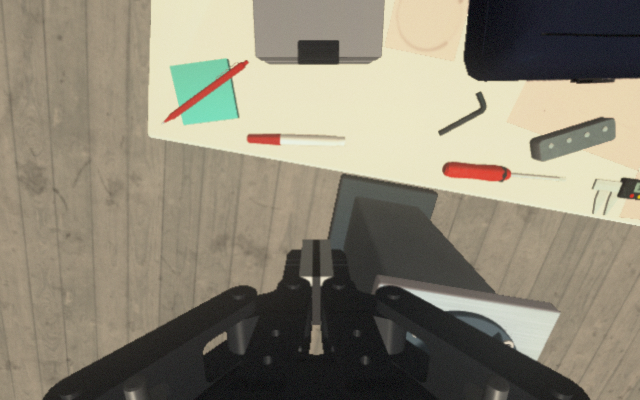

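The wrist view shows the pad centre at (319,52) px against a predicted (321,53), and the tool yaw matches the lid edges.

```bash
python3 - <<'E'
from h import *
d=pickle.load(open('a.pkl','rb'))['top'];s,c=pickle.load(open('w2.pkl','rb'));T=tool(s)@c['hand_eye']
h=cv2.cvtColor(c['pixels'],cv2.COLOR_RGB2HSV)[25:75,280:360,2]
m=(h<70).astype(np.uint8);nn,l,st,ce=cv2.connectedComponentsWithStats(m);i=1+np.argmax(st[1:,4]);print(st[i]+[280,25,0,0,0],ce[i]+[280,25])
for uv in [(319,52),(319,50)]:print(tri([ray(d,(209.3,217.3)),ray(c,uv,T)]),onz(ray(c,uv,T),.084))
rows(s,[.457,.3155,.105],np.radians(10.4))
E
```

```text
[298  41  41  23 909] [318.1760176   51.80088009]
(array([0.46081442, 0.31745097, 0.08069627]), [np.float64(2.305538837302778e-05), np.float64(2.305538837303302e-05)]) [0.4604243 0.3173789 0.084    ]
(array([0.4620134 , 0.31790798, 0.07905543]), [np.float64(0.0009679492285410306), np.float64(0.0009679492285409348)]) [0.46234246 0.31773277 0.084     ]
N 5 dist 0.207 rot/row [-0.08, 0.02, -0.01]
[[2.37, 0.08, 3.38], [2.37, 0.07, 3.38], [2.37, 0.07, 3.38], [2.37, 0.07, 3.38], [2.37, 0.06, 3.38]]
```

Request:
carry_out(translation=[[2.4,0.05,3.4],[2.4,0.05,3.4],[2.4,0.05,3.4],[2.4,0.05,3.4],[2.4,0.05,3.4],[0,0,0],[0,0,0]], delta_rot=[[0,0,0],[0,0,0],[0,0,0],[0,0,0],[0,0,0],[0,0,0],[0,0,0]], fingers=[0,0,0,0,0,0,0])

```text
time_s: 3.2
tcp_pos: [0.4661, 0.3098, 0.0982]
tcp_rot: [-3.123, -0.276, 0.002]
ft_force: [-0.5, 0.3, 0.2]
finger_gap: -0.0003
```

```bash
python3 - <<'E'
from h import *
from workcell import *
s=state();print(s['tcp_pos'],s['ft_force']);rows(s,[.459,.317,.095],np.radians(10.4),n=1)
E
```

```text
[0.46609041 0.30978777 0.09816857] [-0.45229614  0.2807545   0.21864165]
N 1 dist 0.011 rot/row [-0.36, 0.03, -0.3]
[[-0.57, -0.83, 0.32]]
```

Request:
carry_out(translation=[[-0.6,-0.8,0.3],[0,0,0.4],[0,0,0.3],[0,0,0.2],[0,0,0.2],[0,0,0.1],[0,0,0.1],[0,0,0.1]], delta_rot=[[0,0,0],[0,0,0],[0,0,0],[0,0,0],[0,0,0],[0,0,0],[0,0,0],[0,0,0]], fingers=[0,0,0,0,0,0,0,0])

```text
time_s: 4.0
tcp_pos: [0.4583, 0.3175, 0.0852]
tcp_rot: [-3.12, -0.277, -0.008]
ft_force: [0.4, -0.7, 0.1]
finger_gap: 0.0001
```

Request:
carry_out(translation=[[0,0,0.15],[0,0,0.15],[0,0,0.15],[0,0,0.15]], delta_rot=[[0,0,0],[0,0,0],[0,0,0],[0,0,0]], fingers=[0,0,0,0])

```text
time_s: 4.4
tcp_pos: [0.4585, 0.3175, 0.0787]
tcp_rot: [-3.12, -0.277, -0.008]
ft_force: [0.6, -0.1, -0.1]
finger_gap: 0.0001
```

Request:
carry_out(translation=[[0,0,0.15],[0,0,0.15],[0,0,0.15]], delta_rot=[[0,0,0],[0,0,0],[0,0,0]], fingers=[0,0,0])

```text
time_s: 4.7
tcp_pos: [0.4584, 0.3175, 0.0737]
tcp_rot: [-3.12, -0.277, -0.008]
ft_force: [1.0, -0.4, -1.3]
finger_gap: -0.0001
```

```bash
python3 - <<'E'
from h import *
from workcell import *
s=state();c=camera('wrist');T=tool(s)@c['hand_eye'];pickle.dump((s,c),open('w3.pkl','wb'))
print(s['tcp_pos'],s['ft_force'],s['joint_torque'].round(2),proj(c,(.460,.317,.084),T),proj(c,s['tcp_pos'],T))
cv2.imwrite('pics/w3.png',cv2.resize(c['pixels'][100:350,120:520],(800,500))[...,::-1])
E
```

```text
[0.45842458 0.31751047 0.0736777 ] [ 0.99460521 -0.4287248  -1.32218058] [-0.000e+00 -5.508e+01 -2.384e+01  1.000e-02  3.000e-02  0.000e+00] [317.97763566 236.0305463 ] [316.7056725  231.11220052]
```

View pics/w3.png

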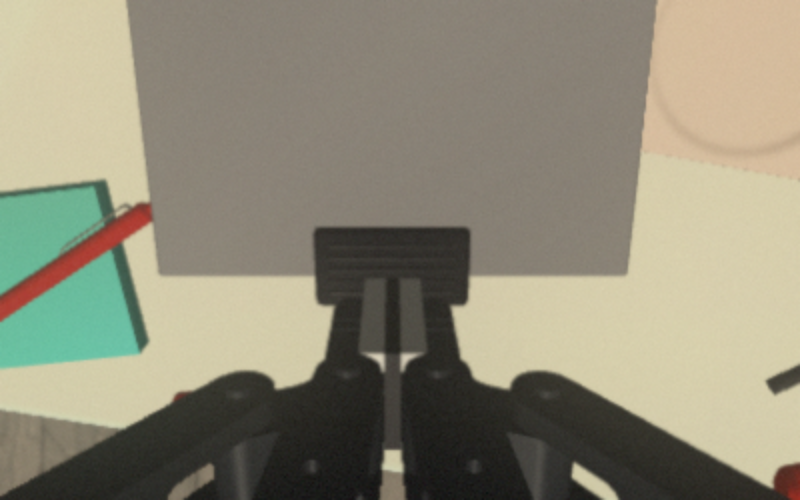

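```bash
python3 - <<'E'
from h import *
s,c=pickle.load(open('w3.pkl','rb'));T=tool(s);C=T@c['hand_eye']
for x in (0,.011):
  for z in (0,-.006,-.013,-.019):
    print(x,z,proj(c,(T@[x,0,z,1])[:3],C).round(1))
for z in (.084,.080,.076,.070):
  print(z,[proj(c,np.array([.460+a*.9836,.3175+a*.18,z]),C).round(1).tolist() for a in (-.012,.012)], onz(ray(c,(316.5,214.5),C),z).round(4), onz(ray(c,(316.5,251),C),z).round(4),[np.linalg.norm(onz(ray(c,(278,215),C),z)-onz(ray(c,(354.5,215),C),z)).round(4)])
E
```

```text
0 0 [316.7 231.1]
0 -0.006 [316.7 235.3]
0 -0.013 [316.8 240.6]
0 -0.019 [316.8 245.4]
0.011 0 [316.7 213.8]
0.011 -0.006 [316.7 217.5]
0.011 -0.013 [316.8 222.2]
0.011 -0.019 [316.8 226.5]
0.084 [[317.2, 255.1], [317.0, 215.9]] [0.4725 0.3201 0.084 ] [0.4507 0.3162 0.084 ] [np.float64(0.0421)]
0.08 [[317.2, 251.9], [317.1, 213.4]] [0.4711 0.3199 0.08  ] [0.4487 0.3159 0.08  ] [np.float64(0.0432)]
0.076 [[317.2, 248.8], [317.1, 211.0]] [0.4696 0.3196 0.076 ] [0.4467 0.3155 0.076 ] [np.float64(0.0442)]
0.07 [[317.3, 244.4], [317.1, 207.6]] [0.4674 0.3193 0.07  ] [0.4437 0.315  0.07  ] [np.float64(0.0458)]
```

The view shows the closed fingertips over the front half of the pad (tip about (316,239), pad rows 214–251 in full-image px). No force is felt yet, so I keep creeping down.

Request:
carry_out(translation=[[0,0,0.1],[0,0,0.1]], delta_rot=[[0,0,0],[0,0,0]], fingers=[0,0])

```text
time_s: 4.95
tcp_pos: [0.4584, 0.3175, 0.0713]
tcp_rot: [-3.12, -0.277, -0.008]
ft_force: [0.5, -0.1, 0.6]
finger_gap: 0.0003
```

Request:
carry_out(translation=[[0,0,0.1],[0,0,0.1]], delta_rot=[[0,0,0],[0,0,0]], fingers=[0,0])

```text
time_s: 5.15
tcp_pos: [0.4584, 0.3175, 0.0692]
tcp_rot: [-3.12, -0.276, -0.008]
ft_force: [0.6, -0.2, 0.3]
finger_gap: -0.0002
```

```bash
python3 - <<'E'
from h import *
from workcell import *
s=state();c=camera('wrist');pickle.dump((s,c),open('w4.pkl','wb'))
print(s['tcp_pos'],s['ft_force'],s['ft_torque'])
for f in ('w3','w4'):
    s,c=pickle.load(open(f+'.pkl','rb'));g=cv2.cvtColor(c['pixels'],cv2.COLOR_RGB2GRAY)
    print(f,'row225',np.where(g[225,200:440]<80)[0][[0,-1]]+200,'row222 ',g[222,265:290].tolist(),g[205:255,290].tolist(), 'lid edges row 200',np.where(np.abs(np.diff(g[200].astype(int)))>25)[0])
    for col in (316,308,312,325): print(col, g[205:262:1,col].tolist())
E
```

```text
[0.4584009  0.31752293 0.06920334] [ 0.56362083 -0.21908725  0.26371974] [-0.01358427  0.0293111   0.01132568]
w3 row225 [277 354] row222  [130, 128, 132, 129, 131, 129, 129, 130, 129, 130, 128, 103, 70, 49, 51, 55, 51, 50, 51, 54, 48, 49, 51, 52, 51] [130, 131, 130, 129, 129, 130, 129, 125, 95, 50, 44, 45, 51, 49, 50, 50, 46, 48, 59, 56, 51, 52, 47, 49, 61, 59, 57, 52, 49, 50, 56, 58, 58, 57, 52, 52, 57, 54, 56, 60, 52, 65, 64, 58, 60, 51, 46, 48, 44, 43] lid edges row 200 [ 48 168 174 175 194 437 551 552]
316 [128, 131, 127, 128, 127, 128, 127, 126, 93, 47, 43, 39, 46, 49, 45, 49, 42, 49, 50, 54, 46, 49, 40, 48, 53, 56, 52, 49, 46, 47, 53, 58, 50, 47, 45, 34, 43, 43, 38, 41, 38, 42, 35, 43, 40, 38, 38, 41, 36, 38, 36, 37, 45, 39, 41, 38, 39]
308 [128, 130, 128, 128, 127, 128, 127, 124, 91, 49, 39, 47, 44, 45, 41, 46, 48, 42, 53, 50, 47, 51, 44, 45, 60, 57, 53, 51, 47, 49, 56, 53, 49, 53, 68, 79, 78, 79, 78, 77, 78, 78, 78, 78, 79, 79, 76, 76, 78, 76, 78, 79, 81, 78, 79, 79, 75]
312 [128, 130, 128, 129, 129, 129, 129, 126, 90, 49, 43, 44, 46, 45, 46, 48, 47, 44, 53, 53, 50, 47, 44, 
[... 1064 characters left out ...]
30, 131, 128, 127, 127, 112, 75, 49, 43, 45, 45, 46, 46, 48, 45, 47, 53, 54, 46, 48, 42, 43, 56, 53, 47, 53, 48, 47, 57, 71, 75, 78, 76, 77, 80, 77, 81, 78, 77, 76, 82, 76, 77, 76, 77, 78, 79, 80, 79, 79, 77, 80]
312 [130, 129, 130, 129, 129, 129, 131, 128, 129, 126, 112, 77, 45, 43, 47, 44, 48, 49, 45, 46, 45, 54, 51, 49, 46, 45, 43, 51, 55, 48, 48, 46, 50, 57, 67, 67, 67, 65, 62, 62, 64, 65, 64, 61, 64, 62, 62, 60, 62, 62, 59, 61, 62, 59, 61, 60, 59]
325 [127, 130, 129, 127, 131, 128, 128, 130, 127, 127, 113, 77, 43, 38, 44, 47, 47, 49, 48, 40, 46, 50, 50, 43, 49, 43, 44, 52, 48, 45, 48, 47, 46, 53, 72, 78, 74, 80, 76, 76, 75, 78, 77, 78, 78, 75, 76, 75, 80, 76, 78, 80, 80, 78, 75, 78, 77]
```

The pad is still growing in the image (77 to 79 px), so the fingertip is not touching yet and stands farther back than the TCP suggests. I shift 4 mm onto the pad and keep going down.

Request:
carry_out(translation=[[0.4,0,0],[0,0,0.1],[0,0,0.1]], delta_rot=[[0,0,0],[0,0,0],[0,0,0]], fingers=[0,0,0])

```text
time_s: 5.5
tcp_pos: [0.4628, 0.3183, 0.0671]
tcp_rot: [-3.12, -0.277, -0.008]
ft_force: [-1.3, -0.3, -0.6]
finger_gap: 0.0
```

Request:
carry_out(translation=[[0,0,0.1],[0,0,0.1]], delta_rot=[[0,0,0],[0,0,0]], fingers=[0,0])

```text
time_s: 5.7
tcp_pos: [0.4628, 0.3184, 0.0649]
tcp_rot: [-3.12, -0.276, -0.008]
ft_force: [1.0, 0.5, 0.5]
finger_gap: -0.0002
```

Request:
carry_out(translation=[[0,0,0.1],[0,0,0.1]], delta_rot=[[0,0,0],[0,0,0]], fingers=[0,0])

```text
time_s: 5.9
tcp_pos: [0.4628, 0.3184, 0.0626]
tcp_rot: [-3.12, -0.277, -0.008]
ft_force: [0.1, -0.0, -0.4]
finger_gap: -0.0003
```

```bash
python3 - <<'E'
from h import *
from workcell import *
s=state();c=camera('wrist');pickle.dump((s,c),open('w5.pkl','wb'))
g=cv2.cvtColor(c['pixels'],cv2.COLOR_RGB2GRAY);print(s['ft_force'])
print('cols',np.where(g[228,200:440]<80)[0][[0,-1]]+200); print(g[205:262,316].tolist(),g[205:270,290].tolist(),g[205:262,308].tolist())
cv2.imwrite('pics/w5.png',cv2.resize(c['pixels'][150:320,200:440],(800,567))[...,::-1])
E
```

```text
[ 0.12036764 -0.04853371 -0.35246772]
cols [314 353]
[131, 131, 129, 131, 131, 130, 133, 130, 132, 131, 131, 129, 128, 130, 131, 133, 132, 129, 132, 130, 132, 128, 113, 78, 45, 41, 45, 47, 47, 44, 47, 47, 48, 43, 44, 40, 39, 39, 41, 42, 41, 40, 37, 38, 40, 40, 41, 43, 35, 39, 35, 39, 41, 43, 38, 39, 36] [134, 134, 133, 130, 132, 133, 131, 133, 135, 133, 132, 130, 130, 130, 132, 129, 132, 134, 129, 133, 132, 132, 128, 95, 51, 42, 48, 49, 48, 48, 54, 49, 50, 46, 61, 58, 50, 54, 52, 49, 58, 57, 56, 55, 46, 42, 45, 43, 44, 44, 43, 45, 42, 43, 48, 48, 45, 41, 42, 53, 50, 40, 41, 41, 41] [131, 130, 133, 134, 131, 137, 135, 132, 131, 132, 130, 132, 135, 132, 133, 130, 131, 131, 131, 133, 131, 133, 127, 94, 49, 40, 47, 45, 48, 47, 48, 43, 45, 56, 68, 77, 82, 76, 81, 77, 81, 79, 77, 79, 80, 80, 78, 80, 79, 78, 79, 77, 78, 78, 79, 79, 78]
```

View pics/w5.png

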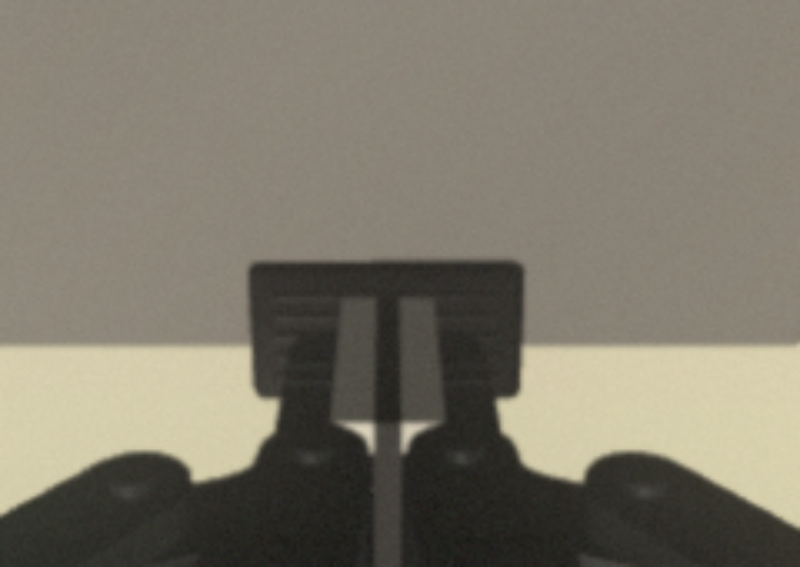

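```bash
python3 - <<'E'
from h import *
L=[];W=[]
for f,r,w in (('w2',40.5,(318,)),('w3',213,()),('w4',215.8,()),('w5',227.8,())):
    s,c=pickle.load(open(f+'.pkl','rb'));C=tool(s)@c['hand_eye'];L.append(ray(c,(318 if f=='w2' else 316.3,r),C))
    g=cv2.cvtColor(c['pixels'],cv2.COLOR_RGB2GRAY);rr=int(r)+4;x=np.where(g[rr,250:390]<85)[0]+250
    z=[(z,np.linalg.norm(onz(ray(c,(x[0]-.5,rr),C),z)-onz(ray(c,(x[-1]+.5,rr),C),z)).round(4)) for z in (.084,.076,.068)]
    print(f,s['tcp_pos'].round(4),x[[0,-1]],z,onz(L[-1],.084).round(4),onz(L[-1],.07).round(4))
print(tri(L),tri(L[1:]),tri([L[0],L[1]]))
E
```

```text
w2 [0.3401 0.2969 0.2742] [298 338] [(0.084, np.float64(0.0431)), (0.076, np.float64(0.0441)), (0.068, np.float64(0.045))] [0.4712 0.3204 0.084 ] [0.4734 0.3208 0.07  ]
w3 [0.4584 0.3175 0.0737] [277 354] [(0.084, np.float64(0.0431)), (0.076, np.float64(0.0452)), (0.068, np.float64(0.0473))] [0.4734 0.3203 0.084 ] [0.4683 0.3196 0.07  ]
w4 [0.4584 0.3175 0.0692] [276 355] [(0.084, np.float64(0.043)), (0.076, np.float64(0.0452)), (0.068, np.float64(0.0474))] [0.4734 0.3203 0.084 ] [0.4682 0.3195 0.07  ]
w5 [0.4628 0.3184 0.0626] [275 356] [(0.084, np.float64(0.0428)), (0.076, np.float64(0.0451)), (0.068, np.float64(0.0473))] [0.4737 0.3204 0.084 ] [0.4679 0.3195 0.07  ]
(array([0.47188252, 0.32021787, 0.07982365]), [np.float64(0.00034035794847715723), np.float64(0.0001075054477418162), np.float64(0.00012876837185886493), np.float64(0.00011827011960808005)]) (array([0.47137003, 0.32002171, 0.07843503]), [np.float64(1.689190450714794e-05), np.float64(2.1652662624592076e-05), np.float64(4.959752927551276e-06)]) (array([0.47186145, 0.32033268, 0.07985805]), [np.float64(0.00022350641447032674), np.float64(0.00022350641447035213)])
```

Triangulation puts the pad top at z≈0.080 (text: 0.084). The image shows the visible fingertip above it, so the real tip is shorter than the TCP. I go on gently until I feel contact.

Request:
carry_out(translation=[[0,0,0.1],[0,0,0.1],[0,0,0.1]], delta_rot=[[0,0,0],[0,0,0],[0,0,0]], fingers=[0,0,0])

```text
time_s: 6.25
tcp_pos: [0.4627, 0.3184, 0.0593]
tcp_rot: [-3.12, -0.277, -0.008]
ft_force: [1.1, -0.1, -0.1]
finger_gap: -0.0002
```

Request:
carry_out(translation=[[0,0,0.1],[0,0,0.1],[0,0,0.1]], delta_rot=[[0,0,0],[0,0,0],[0,0,0]], fingers=[0,0,0])

```text
time_s: 6.55
tcp_pos: [0.4627, 0.3184, 0.0561]
tcp_rot: [-3.12, -0.276, -0.008]
ft_force: [0.6, -0.0, 0.4]
finger_gap: 0.0004
```

```bash
python3 - <<'E'
from h import *
from workcell import *
s=state();d={n:camera(n) for n in('scene','top')};pickle.dump((s,d),open('b.pkl','wb'))
for n in d: print(n,'tcp',proj(d[n],s['tcp_pos']).round(1),'pad',proj(d[n],(.46,.3175,.082)).round(1))
u,v=proj(d['scene'],s['tcp_pos']).astype(int);a=d['scene']['pixels'][max(0,v-70):v+50,max(0,u-80):u+80]
u2,v2=proj(d['top'],s['tcp_pos']).astype(int);b=d['top']['pixels'][v2-60:v2+60,u2-60:u2+60]
print(u-80,v-70,u2-60,v2-60)
A=cv2.resize(a,None,fx=3,fy=3,interpolation=2);B=cv2.resize(b,None,fx=2.6,fy=3*a.shape[0]/120,interpolation=2)
cv2.imwrite('pics/b.png',np.hstack([A,B])[...,::-1]);print(A.shape,B.shape)
E
```

```text
scene tcp [235.8 173.4] pad [234.3 164.9]
top tcp [211.6 217.9] pad [209.1 217.5]
155 103 151 157
(360, 480, 3) (360, 312, 3)
```

View pics/b.png

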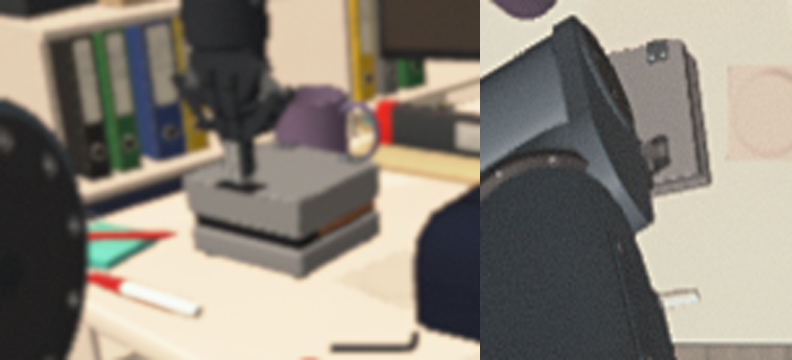

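The scene crop shows the fingertip at about (237,164) px, right at the pad at (234,165), while the TCP projects to (236,173). So the real tip lies some 20–25 mm behind the reported TCP, and contact is close.

Request:
carry_out(translation=[[0,0,0.1],[0,0,0.1]], delta_rot=[[0,0,0],[0,0,0]], fingers=[0,0])

```text
time_s: 6.85
tcp_pos: [0.4627, 0.3184, 0.054]
tcp_rot: [-3.12, -0.277, -0.008]
ft_force: [-0.1, -0.1, -0.0]
finger_gap: 0.0001
```

Request:
carry_out(translation=[[0,0,0.1],[0,0,0.1]], delta_rot=[[0,0,0],[0,0,0]], fingers=[0,0])

```text
time_s: 7.05
tcp_pos: [0.4624, 0.3184, 0.0523]
tcp_rot: [-3.121, -0.276, -0.006]
ft_force: [-4.7, -1.8, 6.8]
finger_gap: 0.0003
```

Request:
carry_out(translation=[[0,0,0.1],[0,0,0.1]], delta_rot=[[0,0,0],[0,0,0]], fingers=[0,0])

```text
time_s: 7.25
tcp_pos: [0.4619, 0.3183, 0.0509]
tcp_rot: [-3.121, -0.277, -0.005]
ft_force: [-3.8, -1.4, 8.0]
finger_gap: -0.0003
```

Contact came at TCP z≈0.053, so the real tip is about 29 mm behind the reported TCP. I follow the pad's arc, forward 0.3 mm for each mm down.

Request:
carry_out(translation=[[-0.06,0,0.08],[-0.05,0,0.08]], delta_rot=[[0,0,0],[0,0,0]], fingers=[0,0])

```text
time_s: 7.45
tcp_pos: [0.4617, 0.3183, 0.0503]
tcp_rot: [-3.12, -0.277, -0.008]
ft_force: [-0.5, -2.2, 6.9]
finger_gap: -0.0001
```

Request:
carry_out(translation=[[-0.04,0,0.1],[-0.04,0,0.1]], delta_rot=[[0,0,0],[0,0,0]], fingers=[0,0])

```text
time_s: 7.65
tcp_pos: [0.4615, 0.3182, 0.0493]
tcp_rot: [-3.12, -0.277, -0.01]
ft_force: [-1.4, -1.4, 6.1]
finger_gap: 0.0002
```

Request:
carry_out(translation=[[-0.05,0,0.12],[-0.05,0,0.12],[-0.05,0,0.12]], delta_rot=[[0,0,0],[0,0,0],[0,0,0]], fingers=[0,0,0])

```text
time_s: 7.95
tcp_pos: [0.461, 0.3182, 0.0472]
tcp_rot: [-3.12, -0.277, -0.014]
ft_force: [-1.5, -2.3, 7.0]
finger_gap: -0.0002
```

Request:
carry_out(translation=[[-0.05,0,0.12],[-0.05,0,0.12]], delta_rot=[[0,0,0],[0,0,0]], fingers=[0,0])

```text
time_s: 8.15
tcp_pos: [0.4606, 0.3182, 0.0459]
tcp_rot: [-3.119, -0.277, -0.017]
ft_force: [-1.0, -2.1, 5.9]
finger_gap: 0.0002
```

Request:
carry_out(translation=[[-0.04,0,0.1],[-0.04,0,0.1]], delta_rot=[[0,0,0],[0,0,0]], fingers=[0,0])

```text
time_s: 8.35
tcp_pos: [0.4605, 0.3181, 0.0452]
tcp_rot: [-3.119, -0.277, -0.019]
ft_force: [-2.7, -2.9, 11.0]
finger_gap: 0.0002
```

Request:
carry_out(translation=[[-0.04,0,0.1],[-0.04,0,0.1]], delta_rot=[[0,0,0],[0,0,0]], fingers=[0,0])

```text
time_s: 8.55
tcp_pos: [0.4606, 0.3182, 0.045]
tcp_rot: [-3.119, -0.278, -0.022]
ft_force: [-3.4, -3.4, 11.7]
finger_gap: 0.0002
```

The stop is felt: 11.7 N and z stalled at 0.045. Retreating at once.

Request:
carry_out(translation=[[0,0,-4.5],[-2,0,-4.5],[-4,0,-2.5],[-4.5,0,-1],[-4.5,0,0],[0,0,0],[0,0,0],[0,0,0]], delta_rot=[[0,0,0],[0,0,0],[0,0,0],[0,0,0],[0,0,0],[0,0,0],[0,0,0],[0,0,0]], fingers=[0,0,0,0,0,0,0,0])

```text
time_s: 9.35
tcp_pos: [0.3074, 0.2893, 0.1724]
tcp_rot: [-3.117, -0.276, -0.026]
ft_force: [0.4, -0.0, -0.4]
finger_gap: 0.0001
```

```bash
python3 - <<'E'
from h import *
from workcell import *
s=state();c=camera('wrist');pickle.dump((s,c),open('w6.pkl','wb'));print(s['tcp_pos'],s['ft_force'],s['joint_pos'].round(2))
C=tool(s)@c['hand_eye'];print('lid front if shut',proj(c,(.4715,.32,.082),C))
g=cv2.cvtColor(c['pixels'],cv2.COLOR_RGB2GRAY);print(g[0:240:6,318].tolist())
rows(s,[.40,.0,.22],np.radians(10.4));rows(s,[.44,-.26,.12],np.radians(10.4),np.radians(15))
E
```

```text
[0.30737824 0.28928554 0.17244858] [ 0.38135312 -0.04179563 -0.39561878] [0.64 0.14 2.01 0.   0.97 2.04]
lid front if shut [315.90865984 -30.30411926]
[42, 28, 146, 105, 228, 229, 231, 227, 229, 229, 228, 230, 229, 231, 230, 230, 229, 229, 231, 230, 188, 237, 229, 229, 230, 230, 230, 148, 142, 142, 144, 153, 159, 156, 153, 151, 149, 156, 152, 147]
N 7 dist 0.307 rot/row [-0.09, -0.14, -0.04]
[[0.59, 4.29, -0.72], [0.58, 4.29, -0.71], [0.58, 4.3, -0.71], [0.57, 4.3, -0.7], [0.57, 4.3, -0.7], [0.56, 4.3, -0.69], [0.56, 4.3, -0.68]]
N 13 dist 0.567 rot/row [-0.05, 1.08, -0.03]
[[0.26, 4.34, 0.36], [0.25, 4.34, 0.37], [0.24, 4.34, 0.38], [0.23, 4.34, 0.38], [0.22, 4.34, 0.39], [0.21, 4.34, 0.4], [0.2, 4.34, 0.41], [0.19, 4.34, 0.41], [0.18, 4.34, 0.42], [0.17, 4.34, 0.43], [0.16, 4.34, 0.43], [0.15, 4.34, 0.44], [0.14, 4.34, 0.45]]
```

The retreat was clean, and dark shapes at the top of the wrist view suggest the lid is rising. Moving to the weight with a 15° tilt so the hand will later clear the open lid.

Request:
carry_out(translation=[[0.3,4.5,-0.2],[0.3,4.5,-0.2],[0.3,4.5,0],[0.3,4.5,0],[0.3,4.5,0],[0.3,4.5,0],[0.3,4.5,0],[0.3,4.5,0]], delta_rot=[[0,0,0],[0,0,0],[0,2,0],[0,2,0],[0,2,0],[0,2,0],[0,2,0],[0,2,0]], fingers=[5,5,5,5,5,5,5,5])

```text
time_s: 10.2
tcp_pos: [0.4041, -0.0716, 0.1749]
tcp_rot: [-3.078, -0.279, -0.367]
ft_force: [0.6, 0.7, -0.7]
finger_gap: 0.05
```

Request:
carry_out(translation=[[0.6,4.5,0.3],[0.6,4.5,0.3],[0.6,4.5,0.3],[0,0,0]], delta_rot=[[0,1,0],[0,1,0],[0,1,0],[0,0,0]], fingers=[5,5,5,5])

```text
time_s: 10.6
tcp_pos: [0.4504, -0.216, 0.1691]
tcp_rot: [-3.067, -0.263, -0.456]
ft_force: [0.2, 1.0, -0.3]
finger_gap: 0.0502
```

```bash
python3 - <<'E'
from h import *
from workcell import *
s=state();c=camera('wrist');pickle.dump((s,c),open('w7.pkl','wb'));T=tool(s);C=T@c['hand_eye'];print(T.round(3),s['finger_gap'])
print(proj(c,(.4894,-.2475,.012),C))
h=cv2.cvtColor(c['pixels'],cv2.COLOR_RGB2HSV);m=((h[...,0]>15)&(h[...,0]<35)&(h[...,1]>70)).astype(np.uint8)
nn,l,st,ce=cv2.connectedComponentsWithStats(m)
for i in range(1,nn):
    if st[i,4]>150: print(st[i],ce[i].round(1),onz(ray(c,ce[i],C),.014).round(4))
rows(s,[.4965,-.246,.075],np.radians(10.4),np.radians(15))
E
```

```text
[[ 0.943  0.171  0.286  0.45 ]
 [ 0.162 -0.985  0.054 -0.216]
 [ 0.291 -0.004 -0.957  0.169]
 [ 0.     0.     0.     1.   ]] 0.05023201615200708
[351.44301844 183.5784394 ]
[339 173  25  23 430] [351.5 183.9] [ 0.489  -0.2474  0.014 ]
[ 543  325   78   20 1312] [581.2 334.8] [ 0.3685 -0.5257  0.014 ]
N 3 dist 0.109 rot/row [-0.03, -0.64, -0.2]
[[0.37, 1.26, 3.39], [0.41, 1.26, 3.38], [0.44, 1.26, 3.38]]
```

Request:
carry_out(translation=[[0.4,1.3,3.4],[0.4,1.3,3.4],[0.4,1.3,3.4],[0,0,0]], delta_rot=[[0,-0.7,-0.2],[0,-0.7,-0.2],[0,-0.6,-0.2],[0,0,0]], fingers=[5,5,5,5])

```text
time_s: 11.05
tcp_pos: [0.4973, -0.2455, 0.0705]
tcp_rot: [-3.077, -0.28, -0.397]
ft_force: [-0.9, 0.7, 0.4]
finger_gap: 0.0498
```

```bash
python3 - <<'E'
from h import *
from workcell import *
s=state();c=camera('wrist');d=camera('scene');pickle.dump((s,c,d),open('w8.pkl','wb'));T=tool(s);C=T@c['hand_eye'];print(T.round(3))
print('wt',proj(c,(.489,-.2474,.012),C))
for z in (0,-.029): print(z,'tips',[proj(c,(T@[0,y,z,1])[:3],C).round(0).tolist() for y in(-.025,.025)],proj(d,(T@[0,0,z,1])[:3]).round(1))
u,v=proj(d,(.489,-.2474,.03)).astype(int);print(u-50,v-60)
A=cv2.resize(c['pixels'][100:400,160:480],(427,400));B=cv2.resize(d['pixels'][v-60:v+50,u-50:u+50],(364,400),interpolation=2)
cv2.imwrite('pics/w8.png',np.hstack([A,B])[...,::-1])
rows(s,[.4965,-.246,.04],np.radians(10.4),np.radians(15))
E
```

```text
[[ 0.951  0.181  0.25   0.497]
 [ 0.174 -0.983  0.049 -0.245]
 [ 0.254 -0.003 -0.967  0.07 ]
 [ 0.     0.     0.     1.   ]]
wt [317.23969817 229.88322098]
0 tips [[275.0, 231.0], [359.0, 231.0]] [433.3 230.6]
-0.029 tips [[268.0, 254.0], [366.0, 254.0]] [434.3 219.4]
379 190
N 1 dist 0.031 rot/row [-0.17, 0.27, -0.01]
[[-0.86, 0.05, 2.93]]
```

View pics/w8.png

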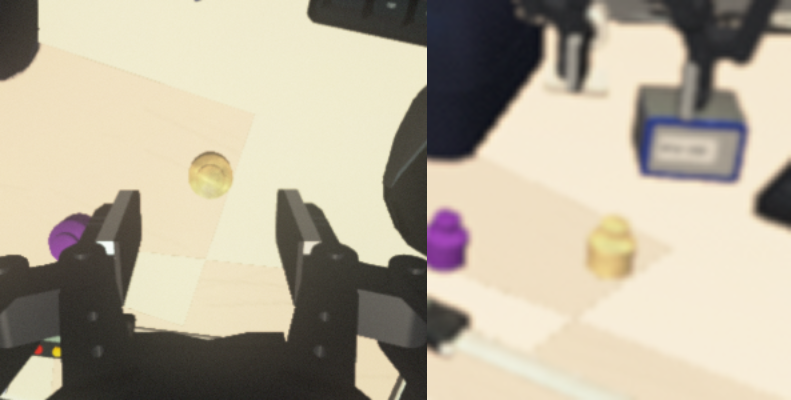

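The wrist view shows the weight centred between the fingers (column 317, finger midpoint 316). In the scene view the fingertips are at (420,215) and (451,220) px, which agrees with a tip about 30 mm behind the TCP. Descending.

Request:
carry_out(translation=[[-0.8,0,2.7],[-0.7,0,2.6],[-0.5,0,1.6],[0,0,0]], delta_rot=[[0,0.2,0],[0,0,0],[0,0,0],[0,0,0]], fingers=[5,5,5,5])

```text
time_s: 11.55
tcp_pos: [0.4978, -0.2455, 0.0081]
tcp_rot: [-3.082, -0.285, -0.422]
ft_force: [-0.7, 0.5, 0.6]
finger_gap: 0.0499
```

```bash
python3 - <<'E'
from h import *
from workcell import *
s=state();print(s['tcp_pos'],s['ft_force'],s['finger_gap']);rows(s,[.4962,-.246,-.013],np.radians(10.4),np.radians(15),n=1)
E
```

```text
[ 0.49783389 -0.24549984  0.00813735] [-0.70780978  0.5254248   0.59073101] 0.04985837923784411
N 1 dist 0.021 rot/row [0.33, -0.56, 0.21]
[[-0.73, 0.01, 1.99]]
```

Request:
carry_out(translation=[[-0.5,0,1.2],[-0.2,0,0.7],[0,0,0]], delta_rot=[[0,-0.4,0],[0,0,0],[0,0,0]], fingers=[5,5,5])

```text
time_s: 11.85
tcp_pos: [0.4975, -0.2465, -0.009]
tcp_rot: [-3.086, -0.287, -0.418]
ft_force: [-0.0, 0.0, -0.2]
finger_gap: 0.0502
```

```bash
python3 - <<'E'
from h import *
from workcell import *
s=state();c=camera('wrist');d=camera('scene');pickle.dump((s,c,d),open('w9.pkl','wb'));T=tool(s);C=T@c['hand_eye'];print(s['tcp_pos'],s['ft_force'])
rows(s,[.4962,-.246,-.013],np.radians(10.4),np.radians(15),n=1)
A=cv2.resize(c['pixels'][170:320,240:400],(427,400));B=cv2.resize(d['pixels'][222:277,400:455],(370,370),interpolation=2);B=cv2.copyMakeBorder(B,0,30,0,0,0)
cv2.imwrite('pics/w9.png',np.hstack([A,B])[...,::-1])
E
```

```text
[ 0.4975366  -0.246535   -0.00901513] [-0.01706966  0.04642447 -0.18275139]
N 1 dist 0.004 rot/row [0.54, -0.36, 0.28]
[[-0.22, -0.08, 0.35]]
```

View pics/w9.png

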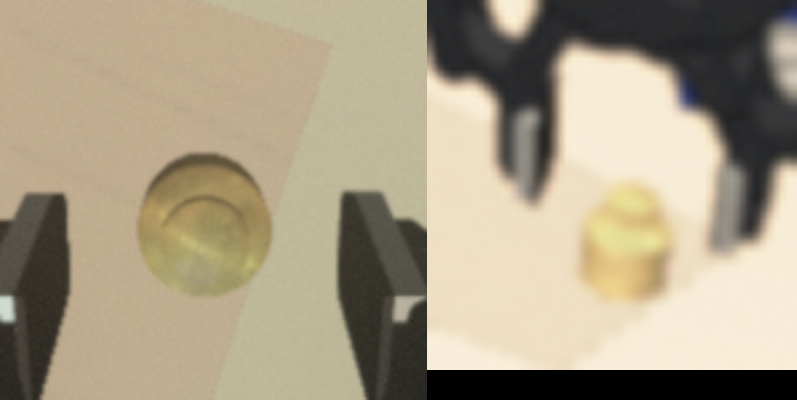

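The fingers straddle the weight evenly: finger midpoint and weight are both at crop column 204, and the weight is on the pads' centre line. The tips are about 19 mm above the desk. Going 4 mm lower, then gripping.

Request:
carry_out(translation=[[-0.2,0,0.4],[0,0,0],[0,0,0],[0,0,0],[0,0,0],[0,0,0],[0,0,0]], delta_rot=[[0,0,0],[0,0,0],[0,0,0],[0,0,0],[0,0,0],[0,0,0],[0,0,0]], fingers=[5,5,2,2,2,2,2], newtons=30)

```text
time_s: 12.65
tcp_pos: [0.4974, -0.2473, -0.012]
tcp_rot: [-3.087, -0.287, -0.421]
ft_force: [-0.3, -0.7, 0.4]
finger_gap: 0.0214
```

```bash
python3 - <<'E'
from workcell import *
s=state();print(s['tcp_pos'],s['tcp_rot'],s['ft_force'],s['finger_gap'])
E
```

```text
[ 0.49740383 -0.24733763 -0.01202596] [-3.086943   -0.28705188 -0.42065463] [-0.27000208 -0.74806233  0.3768452 ] 0.021407313882709594
```

```bash
python3 - <<'E'
from h import *
from workcell import *
s=state();c=camera('wrist');d=camera('scene');pickle.dump((s,c,d),open('w10.pkl','wb'));print(s['finger_gap'])
A=cv2.resize(c['pixels'][170:320,240:400],(427,400));B=cv2.resize(d['pixels'][222:277,400:455],(370,370),interpolation=2);B=cv2.copyMakeBorder(B,0,30,0,0,0)
cv2.imwrite('pics/w10.png',np.hstack([A,B])[...,::-1])
E
```

```text
0.021407313882709594
```

View pics/w10.png

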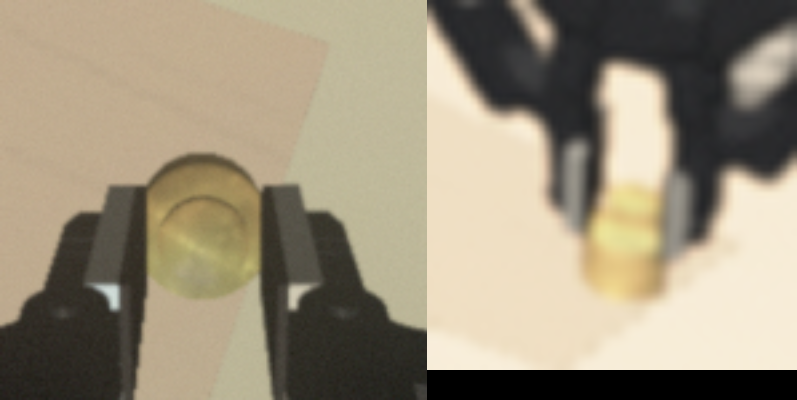

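The view shows the weight upright between the pads, still at crop column 204. Lifting and checking the hold.

Request:
carry_out(translation=[[0.1,0,-0.5],[0.2,0,-1],[0.4,0,-1.5],[0,0,0],[0,0,0]], delta_rot=[[0,0,0],[0,0,0],[0,0,0],[0,0,0],[0,0,0]], fingers=[2,2,2,2,2])

```text
time_s: 13.25
tcp_pos: [0.4957, -0.2471, 0.021]
tcp_rot: [-3.087, -0.287, -0.42]
ft_force: [0.1, 0.3, -1.2]
finger_gap: 0.0211
```

```bash
python3 - <<'E'
from h import *
from workcell import *
s=state();c=camera('wrist');d=camera('scene');pickle.dump((s,c,d),open('w11.pkl','wb'));print(s['finger_gap'],s['ft_force'],s['tcp_pos'])
def bl(im,roi):
    x0,y0,x1,y1=roi;h=cv2.cvtColor(im,cv2.COLOR_RGB2HSV)[y0:y1,x0:x1]
    m=((h[...,0]>15)&(h[...,0]<35)&(h[...,1]>70)).astype(np.uint8);nn,l,st,ce=cv2.connectedComponentsWithStats(m);i=1+np.argmax(st[1:,4]);return st[i]+[x0,y0,0,0,0],ce[i]+[x0,y0]
for f in ('w9','w10','w11'):
    s,c,d=pickle.load(open(f+'.pkl','rb'));print(f,bl(c['pixels'],(270,200,370,300)),bl(d['pixels'],(405,225,455,280) if f!='w11' else (405,200,455,280)))
s=state()
rows(s,[.44,0,.19],np.radians(10.4),np.radians(15))
E
```

```text
0.02106318852099039 [ 0.14255566  0.28826822 -1.16407279] [ 0.49574122 -0.24714797  0.02101824]
w9 (array([ 291,  227,   51,   55, 2133]), array([315.97468354, 254.05157056])) (array([423, 249,  14,  18, 196]), array([429.28571429, 258.13265306]))
w10 (array([ 287,  227,   57,   56, 2244]), array([315.01247772, 254.93449198])) (array([423, 249,  13,  18, 197]), array([428.93908629, 257.83248731]))
w11 (array([ 289,  227,   53,   56, 2108]), array([315.21204934, 254.53510436])) (array([424, 235,  14,  18, 206]), array([430.7038835 , 243.94660194]))
N 7 dist 0.305 rot/row [0.09, -0.06, 0.04]
[[0.52, -3.59, -2.41], [0.52, -3.59, -2.4], [0.51, -3.6, -2.4], [0.51, -3.6, -2.39], [0.5, -3.6, -2.39], [0.5, -3.61, -2.39], [0.49, -3.61, -2.38]]
```

The hold is good: the weight is unmoved in the wrist image and has risen in the scene view, with -1.2 N on the wrist. Carrying it to the box.

Request:
carry_out(translation=[[0.3,-3,-3.5],[0.3,-3,-3.5],[0.3,-3.4,-2.8],[0,-3.8,-2.5],[-0.3,-4.2,-1],[-0.5,-4.3,-0.5],[-0.8,-4.3,0],[-0.8,-4.3,0]], delta_rot=[[0,0,0],[0,0,0],[0,0,0],[0,0,0],[0,0,0],[0,0,0],[0,0,0],[0,0,0]], fingers=[2,2,2,2,2,2,2,2])

```text
time_s: 14.15
tcp_pos: [0.3869, 0.0491, 0.1478]
tcp_rot: [-3.085, -0.272, -0.416]
ft_force: [0.5, 0.3, -1.7]
finger_gap: 0.021
```

Request:
carry_out(translation=[[-1,-4.3,0],[-1,-4.3,0],[-1,-4.3,0],[-1,-4.3,0],[-0.8,-4,0],[0,-3,0],[0,0,0]], delta_rot=[[0,0,0],[0,0,0],[0,0,0],[0,0,0],[0,0,0],[0,0,0],[0,0,0]], fingers=[2,2,2,2,2,2,2])

```text
time_s: 14.85
tcp_pos: [0.2912, 0.2913, 0.1319]
tcp_rot: [-3.082, -0.279, -0.418]
ft_force: [0.5, 0.1, -0.9]
finger_gap: 0.0214
```

```bash
cat >> h.py <<'E'
O=np.array([.518,.3285,0]);Y=np.radians(10.4)
def box(x,y,z): return O+np.array([x*np.cos(Y)-y*np.sin(Y),x*np.sin(Y)+y*np.cos(Y),z])
E
python3 - <<'E'
from h import *
from workcell import *
s=state();c=camera('wrist');d=camera('top');pickle.dump((s,c,d),open('w12.pkl','wb'));T=tool(s);C=T@c['hand_eye'];print(s['tcp_pos'],s['finger_gap'])
for n,p in dict(big=box(.004,.03,.046),bigfloor=box(.004,.03,.037),small=box(.004,-.034,.060),frontL=box(-.063,.068,.031),frontR=box(-.063,-.068,.031),hinge=box(.058,0,.046)).items(): print(n,p.round(4),proj(c,p,C).round(1))
cv2.imwrite('pics/w12.png',c['pixels'][...,::-1])
g=cv2.cvtColor(c['pixels'],cv2.COLOR_RGB2HSV)
u,v=proj(c,box(.004,.03,.046),C).astype(int)
print(c['pixels'][v,u-60:u+140:4].tolist())
E
```

```text
[0.29123765 0.29128657 0.13192859] 0.021413353112260062
big [0.5165 0.3587 0.046 ] [285.2 -57.2]
bigfloor [0.5165 0.3587 0.037 ] [286.1 -49.4]
small [0.5281 0.2958 0.06  ] [362.8 -70.3]
frontL [0.4438 0.384  0.031 ] [244.8  30.5]
frontR [0.4683 0.2502 0.031 ] [395.5  30.6]
hinge [0.575 0.339 0.046] [ 320.3 -120.7]
[[46, 48, 50], [52, 53, 51], [27, 27, 27], [23, 23, 22], [19, 22, 18], [29, 26, 27], [28, 26, 26], [26, 25, 28], [30, 29, 29], [33, 31, 30], [31, 27, 27], [26, 32, 28], [33, 33, 32], [31, 28, 28], [29, 27, 30], [130, 119, 102], [136, 125, 106], [139, 126, 109], [133, 122, 106], [143, 129, 111], [139, 128, 109], [139, 128, 110], [143, 130, 113], [142, 130, 111], [143, 128, 110], [61, 61, 56], [68, 73, 70], [68, 72, 72], [67, 71, 72], [64, 72, 69], [67, 69, 68], [42, 46, 44], [22, 20, 15], [24, 21, 17], [30, 29, 25], [30, 29, 28], [25, 30, 29], [28, 26, 27], [29, 21, 24], [25, 22, 24], [32, 29, 28], [21, 24, 19], [28, 28, 28], [23, 22, 25], [47, 48, 44], [71, 68, 65], [69, 67, 65], [70, 69, 65], [72, 73, 69], [64, 63, 59]]
```

Request:
carry_out(translation=[[1.2,0,-4.5],[3.5,0,-2],[4.5,0,1.2],[4.5,-0.3,1.2],[2,0,0.5],[0,0,0],[0,0,0]], delta_rot=[[0,0,0],[0,0,0],[0,0,0],[0,0,0],[0,0,0],[0,0,0],[0,0,0]], fingers=[2,2,2,2,2,2,2])

```text
time_s: 15.65
tcp_pos: [0.4364, 0.3074, 0.2077]
tcp_rot: [-3.091, -0.266, -0.409]
ft_force: [-0.7, 0.6, -2.2]
finger_gap: 0.0212
```

```bash
python3 - <<'E'
from h import *
from workcell import *
s=state();c=camera('wrist');pickle.dump((s,c),open('w13.pkl','wb'));T=tool(s);C=T@c['hand_eye'];print(s['tcp_pos'],s['finger_gap'])
for n,p in dict(big=box(.004,.03,.046),bigfloor=box(.004,.03,.037),small=box(.004,-.034,.060),frontL=box(-.063,.068,.031),frontR=box(-.063,-.068,.031),hinge=box(.058,0,.046)).items(): print(n,p.round(4),proj(c,p,C).round(1))
cv2.imwrite('pics/w13.png',c['pixels'][...,::-1])
E
```

```text
[0.43642728 0.30739625 0.20771835] 0.021163385629377515
big [0.5165 0.3587 0.046 ] [281.1 129.1]
bigfloor [0.5165 0.3587 0.037 ] [281.9 130.5]
small [0.5281 0.2958 0.06  ] [340.6 126.2]
frontL [0.4438 0.384  0.031 ] [250.4 190.3]
frontR [0.4683 0.2502 0.031 ] [368.3 188.9]
hinge [0.575 0.339 0.046] [307.9  79.1]
```

View pics/w13.png

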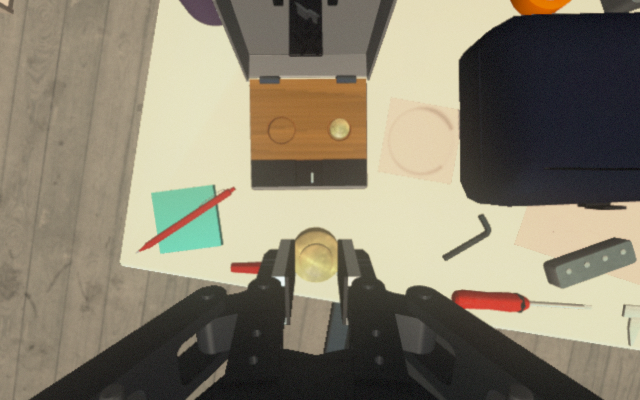

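The lid stands fully open. The empty well is at (282,130) px (predicted (281,129)) and the small weight at (340,128) (predicted (341,126)), so the box pose holds. Now I fit the ring numerically and plan the placing with the grasp orientation.

```bash
cat >> h.py <<'E'
s10=pickle.load(open('w10.pkl','rb'))[0];TG=tool(s10);WT=np.linalg.inv(TG)@np.r_[.489,-.2474,0,1]  # weight base in tool
def rowsW(s,wp,n=None,step=.045):
    """rows to bring the held weight's base to wp with the grasp orientation"""
    T=tool(s);p=np.array(wp)-TG[:3,:3]@WT[:3];R0=T[:3,:3]
    rv=R.from_matrix(R0.T@TG[:3,:3]).as_rotvec();dp=p-T[:3,3]
    N=n or int(max(np.ceil(np.linalg.norm(dp)/step),1));R1=R0
    print('now base',(T@WT)[:3].round(4),'tcp goal',p.round(4),'N',N,'rot deg total',np.degrees(rv).round(2));print((R0.T@dp/N*100).round(2),'then',(TG[:3,:3].T@dp/N*100).round(2))
def ring(c,C,p,z=.046,rad=.022):
    """rectified top-down patch about p at height z; dark-ring fit -> world xy"""
    n=160;g=np.linspace(-rad,rad,n);K=[]
    pts=np.array([[p[0]+x,p[1]+y,z] for x in g for y in g])
    W=np.linalg.inv(C);Km=np.array([[c['fx'],0,c['cx']],[0,c['fy'],c['cy']],[0,0,1]])
    q=cv2.projectPoints(pts,cv2.Rodrigues(W[:3,:3])[0],W[:3,3],Km,np.array(c['dist_coeffs']))[0].reshape(n,n,2).astype(np.float32)
    im=cv2.remap(cv2.cvtColor(c['pixels'],cv2.COLOR_RGB2GRAY),q[...,0],q[...,1],cv2.INTER_LINEAR)
    im=cv2.GaussianBlur(im,(5,5),0)
    ci=cv2.HoughCircles(im,cv2.HOUGH_GRADIENT,1,30,param1=40,param2=12,minRadius=45,maxRadius=62)
    if ci is None: return None
    return [(p[0]+g[min(int(round(b)),n-1)],p[1]+g[min(int(round(a)),n-1)],r*(g[1]-g[0])) for a,b,r in ci[0][:3]]
E
python3 - <<'E'
from h import *
s,c=pickle.load(open('w13.pkl','rb'));C=tool(s)@c['hand_eye']
print('WT',WT.round(4),ring(c,C,box(.004,.03,.046)),box(.004,.03,.046))
rowsW(s,[.4865,.3487,.115])
E
```

```text
WT [-0.0048 -0.0013 -0.0138  1.    ] [(np.float64(0.5155501580666173), np.float64(0.35942104460477486), np.float64(0.014998742349492698))] [0.51651871 0.35872922 0.046     ]
now base [0.4281 0.3074 0.2198] tcp goal [0.4949 0.3488 0.103 ] N 3 rot deg total [ 0.07  0.43 -0.79]
[ 1.18 -1.06  3.92] then [ 1.16 -1.04  3.93]
```

Request:
carry_out(translation=[[1.2,-1.1,3.9],[1.2,-1.1,3.9],[1.2,-1,3.9],[0,0,0]], delta_rot=[[0,0.2,-0.3],[0,0.1,-0.3],[0,0.1,-0.2],[0,0,0]], fingers=[2,2,2,2])

```text
time_s: 16.1
tcp_pos: [0.4946, 0.3489, 0.1024]
tcp_rot: [-3.087, -0.288, -0.423]
ft_force: [-0.2, -1.4, -0.8]
finger_gap: 0.0211
```

```bash
python3 - <<'E'
from h import *
from workcell import *
s=state();c=camera('wrist');pickle.dump((s,c),open('w14.pkl','wb'));C=tool(s)@c['hand_eye'];print(s['tcp_pos'],s['finger_gap'])
r=ring(c,C,(.516,.359));print(r)
s3,c3=pickle.load(open('w13.pkl','rb'));C3=tool(s3)@c3['hand_eye']
if r: print('tri ring',tri([ray(c,proj(c,(r[0][0],r[0][1],.046),C),C),ray(c3,proj(c3,(.51555,.3594,.046),C3),C3)]))
h=cv2.cvtColor(c['pixels'],cv2.COLOR_RGB2HSV);print(proj(c,(tool(s)@WT)[:3],C),proj(c,(tool(s)@(WT+[.006,0,-.023,0]))[:3],C))
m=((h[...,0]>15)&(h[...,0]<35)&(h[...,1]>60))[225:320,270:365].astype(np.uint8);nn,l,st,ce=cv2.connectedComponentsWithStats(m);i=1+np.argmax(st[1:,4]);print(st[i],ce[i]+[270,225])
rowsW(s,[.5155,.3593,.062])
E
```

```text
[0.49456258 0.34892339 0.10241289] 0.021125965601466963
[(np.float64(0.5166918238993711), np.float64(0.3591383647798742), np.float64(0.01342138364779876))]
tri ring (array([0.51637889, 0.35953794, 0.04216963]), [np.float64(0.0004417137167458474), np.float64(0.0004417137167458677)])
[314.36424797 248.49997433] [314.11715457 259.02062805]
[   0    0   95   68 3338] [318.56980228 251.54613541]
now base [0.4861 0.3489 0.1144] tcp goal [0.5239 0.3594 0.05  ] N 2 rot deg total [ 0.01 -0.09  0.05]
[ 0.78 -0.28  2.94] then [ 0.78 -0.28  2.93]
```

```bash
python3 - <<'E'
from h import *
for f in('w9','w10','w11'):
    t=pickle.load(open(f+'.pkl','rb'));s,c=t[0],t[1];T=tool(s);C=T@c['hand_eye']
    up=TG[:3,:3].T@[0,0,1.];ex=TG[:3,:3].T@[1,0,0.];ey=TG[:3,:3].T@[0,1,0.]
    if f=='w9':b=np.linalg.inv(T)@np.r_[.489,-.2474,0,1]
    else: b=WT.copy()
    P=[]
    for hh in(0,.024):
        for a in np.linspace(0,6.28,60):
            P.append(proj(c,(T@np.r_[b[:3]+up*hh+.013*(np.cos(a)*ex+np.sin(a)*ey),1])[:3],C))
    P=np.array(P);print(f,'pred cols',P[:,0].min().round(1),P[:,0].max().round(1),'rows',P[:,1].min().round(1),P[:,1].max().round(1))
    h=cv2.cvtColor(c['pixels'],cv2.COLOR_RGB2HSV);h=c['pixels'].astype(int)
    m=((h[...,0]-h[...,2])>45)[215:300,270:365].astype(np.uint8);nn,l,st,ce=cv2.connectedComponentsWithStats(m);i=1+np.argmax(st[1:,4]);print(st[i]+[270,215,0,0,0])
    print('col316 R-B',(h[220:295,316,0]-h[220:295,316,2])[::3].tolist())
E
```

```text
w9 pred cols 289.7 342.6 rows 225.1 283.7
[ 270  215   83   85 5404]
col316 R-B [46, 49, 48, 32, 55, 68, 68, 72, 54, 74, 68, 63, 63, 63, 67, 62, 52, 47, 44, 49, 57, 48, 45, 47, 45]
w10 pred cols 287.7 341.7 rows 225.3 285.1
[ 270  215   83   85 3794]
col316 R-B [50, 47, 48, 34, 56, 65, 67, 73, 55, 73, 68, 64, 64, 63, 65, 63, 55, 48, 45, 51, 52, 46, 46, 48, 43]
w11 pred cols 287.7 341.7 rows 225.3 285.1
[ 270  215   76   85 3939]
col316 R-B [53, 54, 54, 44, 63, 75, 78, 83, 63, 85, 80, 73, 70, 72, 75, 71, 61, 57, 50, 56, 60, 53, 50, 52, 52]
```

Request:
carry_out(translation=[[0.8,-0.3,2.9],[0.8,-0.3,2.7],[0,0,0]], delta_rot=[[0,0,0],[0,0,0],[0,0,0]], fingers=[2,2,2])

```text
time_s: 16.45
tcp_pos: [0.5232, 0.3602, 0.0595]
tcp_rot: [-3.082, -0.289, -0.432]
ft_force: [-0.2, -0.0, -0.7]
finger_gap: 0.0213
```

```bash
python3 - <<'E'
from h import *
from workcell import *
s=state();c=camera('wrist');pickle.dump((s,c),open('w15.pkl','wb'));C=tool(s)@c['hand_eye'];print(s['tcp_pos'],s['finger_gap'],s['ft_force'])
print(ring(c,C,(.5163,.3592)))
rowsW(s,[.5163,.3592,.049],n=1)
E
```

```text
[0.52315619 0.3601925  0.05952742] 0.021274537083284285 [-0.15026337 -0.01326912 -0.70775922]
[(np.float64(0.5048157232704402), np.float64(0.3571245283018868), np.float64(0.016327044025157254))]
now base [0.5147 0.3601 0.0715] tcp goal [0.5247 0.3593 0.037 ] N 1 rot deg total [-0.16 -0.47  0.06]
[-0.49  0.1   2.21] then [-0.47  0.09  2.21]
```

Request:
carry_out(translation=[[-0.3,0.1,1.3],[-0.15,0,0.6],[0,0,0]], delta_rot=[[0,-0.4,0],[0,0,0],[0,0,0]], fingers=[2,2,2])

```text
time_s: 16.8
tcp_pos: [0.5236, 0.3595, 0.0452]
tcp_rot: [-3.08, -0.289, -0.429]
ft_force: [0.3, -0.1, -1.4]
finger_gap: 0.0212
```

```bash
python3 - <<'E'
from h import *
from workcell import *
s=state();print(s['tcp_pos'],s['finger_gap'],s['ft_force'])
rowsW(s,[.5163,.3592,.049],n=1)
E
```

```text
[0.52362427 0.35952115 0.04518977] 0.02115465555229523 [ 0.27123115 -0.11283039 -1.35610702]
now base [0.5152 0.3594 0.0572] tcp goal [0.5247 0.3593 0.037 ] N 1 rot deg total [-0.3  -0.36  0.05]
[-0.13  0.04  0.82] then [-0.12  0.04  0.82]
```

Request:
carry_out(translation=[[-0.05,0,0.4],[-0.05,0,0.3],[-0.03,0,0.2]], delta_rot=[[-0.3,-0.3,0],[0,0,0],[0,0,0]], fingers=[2,2,2])

```text
time_s: 17.1
tcp_pos: [0.525, 0.3599, 0.0371]
tcp_rot: [-3.086, -0.288, -0.424]
ft_force: [-0.1, 0.7, -1.9]
finger_gap: 0.0212
```

```bash
python3 - <<'E'
from h import *
from workcell import *
s=state();print(s['tcp_pos'],s['finger_gap'],s['ft_force'])
rowsW(s,[.5163,.3592,.046],n=1)
E
```

```text
[0.52495247 0.35990956 0.03705574] 0.021190073273966728 [-0.11215003  0.74225589 -1.90628326]
now base [0.5165 0.3598 0.0491] tcp goal [0.5247 0.3593 0.034 ] N 1 rot deg total [-0.01 -0.13  0.05]
[-0.12  0.06  0.29] then [-0.12  0.06  0.29]
```

Request:
carry_out(translation=[[-0.06,0.05,0.2],[-0.05,0,0.2]], delta_rot=[[0,0,0],[0,0,0]], fingers=[2,2])

```text
time_s: 17.3
tcp_pos: [0.5251, 0.3594, 0.0326]
tcp_rot: [-3.086, -0.288, -0.424]
ft_force: [-0.4, -0.6, -1.4]
finger_gap: 0.0216
```

Request:
carry_out(translation=[[-0.05,0,0.2],[-0.05,0,0.2]], delta_rot=[[0,0,0],[0,0,0]], fingers=[2,2])

```text
time_s: 17.5
tcp_pos: [0.5252, 0.3593, 0.0281]
tcp_rot: [-3.086, -0.288, -0.424]
ft_force: [1.2, 0.4, -0.5]
finger_gap: 0.0207
```

The weight's base has passed the rim (about 0.040) without resistance. On to the floor.

Request:
carry_out(translation=[[-0.03,0,0.12],[-0.03,0,0.12]], delta_rot=[[0,0,0],[0,0,0]], fingers=[2,2])

```text
time_s: 17.7
tcp_pos: [0.5253, 0.3592, 0.0252]
tcp_rot: [-3.086, -0.288, -0.424]
ft_force: [-0.4, 0.6, -1.3]
finger_gap: 0.0211
```

Request:
carry_out(translation=[[-0.02,0,0.08],[-0.02,0,0.08]], delta_rot=[[0,0,0],[0,0,0]], fingers=[2,2])

```text
time_s: 17.9
tcp_pos: [0.5261, 0.3596, 0.0249]
tcp_rot: [-3.085, -0.288, -0.427]
ft_force: [-4.8, -3.2, 11.2]
finger_gap: 0.0212
```

Floor reached: the base estimate is 0.0369 against a given 0.037. I relax the press a little and open.

Request:
carry_out(translation=[[-0.05,0,-0.03],[0,0,0],[0,0,0],[0,0,0],[0,0,0]], delta_rot=[[0,0,0],[0,0,0],[0,0,0],[0,0,0],[0,0,0]], fingers=[2,2,4.2,4.2,4.2])

```text
time_s: 18.4
tcp_pos: [0.5259, 0.3597, 0.0255]
tcp_rot: [-3.085, -0.288, -0.428]
ft_force: [0.3, -0.2, 1.1]
finger_gap: 0.0422
```

Request:
carry_out(translation=[[0.2,0,-0.8],[0.5,0,-2],[0,0,-3.5],[-2,0,-4],[-2,0,-4],[-1,0,-1],[0,0,0]], delta_rot=[[0,0,0],[0,0,0],[0,0,0],[0,0,0],[0,0,0],[0,0,0],[0,0,0]], fingers=[4.2,4.2,4.2,4.2,4.2,4.2,4.2])

```text
time_s: 19.1
tcp_pos: [0.4416, 0.3456, 0.1689]
tcp_rot: [-3.083, -0.287, -0.429]
ft_force: [-1.2, -0.2, -0.3]
finger_gap: 0.0422
```

```bash
cat >> h.py <<'E'
def brass(c,C,x,y,z,w=22):
    u,v=proj(c,box(x,y,z),C).astype(int);h=c['pixels'].astype(int)[max(0,v-w):v+w,u-w:u+w];hs=cv2.cvtColor(h.astype(np.uint8),cv2.COLOR_RGB2HSV)
    m=((hs[...,0]>=20)&(hs[...,0]<35)&(hs[...,1]>70)).astype(np.uint8);nn,l,st,ce=cv2.connectedComponentsWithStats(m)
    if nn<2: return (u,v),None
    i=1+np.argmax(st[1:,4]);q=ce[i]+[u-w,max(0,v-w)]
    return (u,v),st[i]+[u-w,max(0,v-w),0,0,0],q.round(1),onz(ray(c,q,C),z).round(4),box(x,y,z).round(4)
E
python3 - <<'E'
from h import *
from workcell import *
s=state();c=camera('wrist');pickle.dump((s,c),open('w16.pkl','wb'));C=tool(s)@c['hand_eye'];print(s['tcp_pos'],s['finger_gap'],s['ft_force'])
print(brass(c,C,.004,.03,.061));print(brass(c,C,.004,-.034,.060));cv2.imwrite('pics/w16.png',c['pixels'][...,::-1])
E
```

```text
[0.44163742 0.34562506 0.16894983] 0.04220964551546112 [-1.1585193  -0.23430048 -0.33636182]
((np.int64(316), np.int64(133)), array([303, 123,  27,  27, 552]), array([315.9, 136.2]), array([0.514 , 0.3586, 0.061 ]), array([0.5165, 0.3587, 0.061 ]))
((np.int64(384), np.int64(134)), array([370, 126,  22,  22, 357]), array([381.1, 136.4]), array([0.5253, 0.2985, 0.06  ]), array([0.5281, 0.2958, 0.06  ]))
```

The weight is seated: its blob is round, 27 px against 22 for the small one (sizes 26 against 20 mm), and both show the same small offset. Next, round behind the lid.

```bash
python3 - <<'E'
from h import *
d=pickle.load(open('a.pkl','rb'))['top']
for p in [(163,143),(187,140),(222,115),(145,150)]: print(p,[onz(ray(d,p),z).round(3).tolist() for z in (0,.1)])
print(box(.15,0,.1))
from workcell import *
s=state();rows(s,[.47,.335,.245],Y,np.radians(6),n=2);rows(s,[.6655,.3556,.245],Y,0)
E
```

```text
(163, 143) [[0.698, 0.494, 0.0], [0.663, 0.451, 0.1]]
(187, 140) [[0.707, 0.421, 0.0], [0.671, 0.384, 0.1]]
(222, 115) [[0.785, 0.319, 0.0], [0.742, 0.291, 0.1]]
(145, 150) [[0.677, 0.548, 0.0], [0.644, 0.5, 0.1]]
[0.66553572 0.35557787 0.1       ]
N 2 dist 0.082 rot/row [0.25, -4.91, 0.13]
[[2.25, 0.82, -3.32], [1.96, 0.8, -3.51]]
N 6 dist 0.236 rot/row [0.09, -2.64, 0.04]
[[3.89, 0.53, -0.21], [3.88, 0.53, -0.39], [3.86, 0.53, -0.57], [3.83, 0.52, -0.75], [3.79, 0.52, -0.93], [3.74, 0.52, -1.1]]
```

Request:
carry_out(translation=[[1.5,0.6,-4.5],[2,0.6,-4],[3.9,0.5,-0.6],[3.9,0.5,-0.6],[3.9,0.5,-0.7],[3.9,0.5,-0.8],[3.9,0.5,-0.8],[0,0,0]], delta_rot=[[0,-2.5,0],[0,-2.5,0],[0,-2.5,0],[0,-2.5,0],[0,-2.5,0],[0,-2.5,0],[0,0,0],[0,0,0]], fingers=[0,0,0,0,0,0,0,0])

```text
time_s: 19.95
tcp_pos: [0.6601, 0.3462, 0.3093]
tcp_rot: [3.118, 0.291, -0.004]
ft_force: [-0.4, -0.2, -0.9]
finger_gap: -0.0002
```

```bash
python3 - <<'E'
from h import *
from workcell import *
s=state();T=tool(s);print(s['tcp_pos'],T[:3,2].round(3),s['finger_gap'],s['ft_force'],s['joint_pos'].round(2))
b=R.from_euler('z',-Y).apply(T[:3,3]-O);print('box frame tcp',b)
rows(s,box(.150,0,.20),Y,0);rows(s,box(.150,0,.123),Y,0)
E
```

```text
[0.66013644 0.34621847 0.30927064] [-0.002 -0.01  -1.   ] -0.00015246244983990173 [-0.44705394 -0.24164574 -0.86090709] [ 0.42  0.68  0.87 -0.01  1.6   1.81]
box frame tcp [ 0.14299987 -0.00823097  0.30927064]
N 3 dist 0.11 rot/row [0.19, 0.07, 0.09]
[[0.25, -0.31, 3.64], [0.24, -0.3, 3.64], [0.24, -0.29, 3.64]]
N 5 dist 0.187 rot/row [0.11, 0.04, 0.06]
[[0.15, -0.2, 3.72], [0.15, -0.19, 3.72], [0.15, -0.19, 3.72], [0.15, -0.18, 3.72], [0.14, -0.17, 3.72]]
```

Request:
carry_out(translation=[[0.3,-0.2,4],[0.2,-0.2,4],[0.2,-0.2,4],[0.1,-0.2,3.5],[0.1,0,2.6],[0,0,0]], delta_rot=[[0.3,0,0],[0.2,0,0],[0,0,0],[0,0,0],[0,0,0],[0,0,0]], fingers=[0,0,0,0,0,0])

```text
time_s: 20.55
tcp_pos: [0.6682, 0.3529, 0.1134]
tcp_rot: [3.126, 0.288, -0.015]
ft_force: [-0.3, -0.1, -0.7]
finger_gap: -0.0001
```

```bash
cat >> h.py <<'E'
def lid(th,a=-.121,h=.038): # lid-frame point -> box xz
    return .058+a*np.cos(th)+h*np.sin(th), .046-a*np.sin(th)+h*np.cos(th)
def bf(s): return R.from_euler('z',-Y).apply(s['tcp_pos']-O)
def close_rows(s,th0,th1,n=8,fx=.011,tip=.0295):
    """8 rows of tip centre: -x bottom corner on pad point for angles th0..th1"""
    P=np.array([lid(t) for t in np.linspace(th0,th1,n+1)]);g=P+[fx,-tip]
    b=bf(s);print('box tcp',b.round(4),'goal start',g[0].round(4),'end',g[-1].round(4));dd=np.diff(g,axis=0)*100
    print([[round(x,2),0,round(-z,2)] for x,z in dd])
E
python3 - <<'E'
from h import *
from workcell import *
s=state();print(s['ft_force'],tool(s)[:3,2].round(3));
for a,b in ((1.75,1.45),(1.45,1.1),(1.1,.75),(.75,.4),(.4,.1)): close_rows(s,a,b)
E
```

```text
[-0.34250249 -0.07726315 -0.65395783] [-0.009 -0.003 -1.   ]
box tcp [ 0.1522 -0.0031  0.1134] goal start [0.128  0.1288] end [0.0921 0.1412]
[[np.float64(-0.43), 0, np.float64(-0.21)], [np.float64(-0.43), 0, np.float64(-0.2)], [np.float64(-0.44), 0, np.float64(-0.18)], [np.float64(-0.45), 0, np.float64(-0.16)], [np.float64(-0.45), 0, np.float64(-0.15)], [np.float64(-0.46), 0, np.float64(-0.13)], [np.float64(-0.46), 0, np.float64(-0.11)], [np.float64(-0.47), 0, np.float64(-0.1)]]
box tcp [ 0.1522 -0.0031  0.1134] goal start [0.0921 0.1412] end [0.048  0.1416]
[[np.float64(-0.55), 0, np.float64(-0.09)], [np.float64(-0.55), 0, np.float64(-0.07)], [np.float64(-0.55), 0, np.float64(-0.04)], [np.float64(-0.55), 0, np.float64(-0.02)], [np.float64(-0.55), 0, np.float64(0.01)], [np.float64(-0.55), 0, np.float64(0.03)], [np.float64(-0.55), 0, np.float64(0.06)], [np.float64(-0.55), 0, np.float64(0.08)]]
box tcp [ 0.1522 -0.0031  0.1134] goal start [0.048  0.1416] end [0.0064 0.1268]
[[np.float64(-0.55), 0, np.float64(0.1)], [np.float64(-0.54), 0, np.float64(0.13)], [np.float64(-0.53), 0, np.fl
[... 358 characters left out ...]
4(-0.46), 0, np.float64(0.31)], [np.float64(-0.45), 0, np.float64(0.33)], [np.float64(-0.44), 0, np.float64(0.34)], [np.float64(-0.42), 0, np.float64(0.36)], [np.float64(-0.4), 0, np.float64(0.38)], [np.float64(-0.39), 0, np.float64(0.4)], [np.float64(-0.37), 0, np.float64(0.41)]]
box tcp [ 0.1522 -0.0031  0.1134] goal start [-0.0277  0.0986] end [-0.0476  0.0664]
[[np.float64(-0.3), 0, np.float64(0.37)], [np.float64(-0.29), 0, np.float64(0.38)], [np.float64(-0.27), 0, np.float64(0.39)], [np.float64(-0.26), 0, np.float64(0.4)], [np.float64(-0.24), 0, np.float64(0.41)], [np.float64(-0.23), 0, np.float64(0.42)], [np.float64(-0.21), 0, np.float64(0.43)], [np.float64(-0.2), 0, np.float64(0.43)]]
```

Request:
carry_out(translation=[[-0.6,0,-0.3],[-0.5,0,-0.3],[-0.5,0,-0.2],[-0.4,0,-0.1],[-0.4,0,-0.1],[-0.4,0,-0.1]], delta_rot=[[0,0,0],[0,0,0],[0,0,0],[0,0,0],[0,0,0],[0,0,0]], fingers=[0,0,0,0,0,0])

```text
time_s: 21.15
tcp_pos: [0.6411, 0.3482, 0.1317]
tcp_rot: [-3.128, -0.288, 0.001]
ft_force: [3.7, 0.4, -2.9]
finger_gap: 0.0002
```

Request:
carry_out(translation=[[-0.45,0,-0.2],[-0.45,0,-0.2],[-0.45,0,-0.2],[-0.45,0,-0.15]], delta_rot=[[0,0,0],[0,0,0],[0,0,0],[0,0,0]], fingers=[0,0,0,0])

```text
time_s: 21.55
tcp_pos: [0.6228, 0.3447, 0.1398]
tcp_rot: [-3.127, -0.288, -0.002]
ft_force: [3.7, 1.6, -3.6]
finger_gap: 0.0003
```

```bash
python3 - <<'E'
from h import *
from workcell import *
s=state();print(s['ft_force'],tool(s)[:3,2].round(3),bf(s))
E
```

```text
[ 3.68493441  1.6212793  -3.59924988] [ 0.001  0.001 -1.   ] [ 0.10597679 -0.00302026  0.1398186 ]
```

Request:
carry_out(translation=[[-0.45,0,0],[-0.45,0,0],[-0.45,0,0],[-0.45,0,0],[-0.45,0,0],[-0.45,0,0],[-0.45,0,0],[-0.45,0,0]], delta_rot=[[0,0,0],[0,0,0],[0,0,0],[0,0,0],[0,0,0],[0,0,0],[0,0,0],[0,0,0]], fingers=[0,0,0,0,0,0,0,0])

```text
time_s: 22.35
tcp_pos: [0.5884, 0.3385, 0.145]
tcp_rot: [-3.124, -0.287, -0.022]
ft_force: [5.2, 0.3, -0.4]
finger_gap: 0.0002
```

```bash
python3 - <<'E'
from h import *
from workcell import *
s=state();print(s['ft_force'],tool(s)[:3,2].round(3),bf(s))
for t in (1.4,1.3,1.2,1.1,1.,.9,.8,.7,.6,.5): print(t,np.round(np.array(lid(t))+[.011,-.0295],4))
E
```

```text
[ 5.19004771  0.30197323 -0.40478994] [ 0.013  0.005 -1.   ] [ 0.07108073 -0.00290835  0.14496904]
1.4 [0.0859 0.1422]
1.3 [0.0732 0.1433]
1.2 [0.0606 0.143 ]
1.1 [0.048  0.1416]
1.0 [0.0356 0.1388]
0.9 [0.0236 0.1349]
0.8 [0.012  0.1298]
0.7 [0.0009 0.1235]
0.6 [-0.0094  0.1162]
0.5 [-0.019   0.1079]
```

Request:
carry_out(translation=[[-0.45,0,0.1],[-0.45,0,0.12],[-0.45,0,0.12],[-0.45,0,0.15],[-0.45,0,0.17],[-0.45,0,0.2],[-0.45,0,0.22],[-0.45,0,0.22]], delta_rot=[[0,-0.1,0],[0,-0.1,0],[0,-0.1,0],[0,-0.1,0],[0,0,0],[0,0,0],[0,0,0],[0,0,0]], fingers=[0,0,0,0,0,0,0,0])

```text
time_s: 23.15
tcp_pos: [0.5556, 0.3327, 0.1403]
tcp_rot: [-3.121, -0.287, -0.035]
ft_force: [3.2, -1.1, 9.5]
finger_gap: -0.0002
```

```bash
python3 - <<'E'
from h import *
from workcell import *
s=state();print(s['ft_force'],tool(s)[:3,2].round(3),bf(s))
E
```

```text
[ 3.16759411 -1.1249092   9.51617212] [ 0.021  0.01  -1.   ] [ 0.03770535 -0.00262928  0.14034968]
```

Request:
carry_out(translation=[[-0.38,0,0.08],[-0.38,0,0.12],[-0.38,0,0.14],[-0.38,0,0.16],[-0.38,0,0.18],[-0.36,0,0.2],[-0.35,0,0.22],[-0.35,0,0.24]], delta_rot=[[0,-0.1,0],[0,-0.1,0],[0,-0.1,0],[0,-0.1,0],[0,0,0],[0,0,0],[0,0,0],[0,0,0]], fingers=[0,0,0,0,0,0,0,0])

```text
time_s: 23.95
tcp_pos: [0.5254, 0.3273, 0.129]
tcp_rot: [-3.12, -0.287, -0.03]
ft_force: [2.7, -0.9, 9.3]
finger_gap: 0.0
```

```bash
python3 - <<'E'
from h import *
from workcell import *
s=state();print(s['ft_force'],tool(s)[:3,2].round(3),bf(s))
E
```

```text
[ 2.70952991 -0.86802509  9.2799795 ] [ 0.018  0.01  -1.   ] [ 0.00708862 -0.0025528   0.12895286]
```

Request:
carry_out(translation=[[-0.36,0,0.22],[-0.36,0,0.24],[-0.35,0,0.25],[-0.34,0,0.26],[-0.33,0,0.27],[-0.32,0,0.28],[-0.3,0,0.29],[-0.29,0,0.3]], delta_rot=[[0,0,0],[0,0,0],[0,0,0],[0,0,0],[0,0,0],[0,0,0],[0,0,0],[0,0,0]], fingers=[0,0,0,0,0,0,0,0])

```text
time_s: 24.75
tcp_pos: [0.4971, 0.3221, 0.1082]
tcp_rot: [-3.12, -0.287, -0.031]
ft_force: [2.9, -0.9, 6.3]
finger_gap: 0.0
```

```bash
python3 - <<'E'
from h import *
from workcell import *
s=state();print(s['ft_force'],tool(s)[:3,2].round(3),bf(s))
for t in (.5,.4,.3,.2,.1,0,-.05): print(t,np.round(np.array(lid(t))+[.011,-.0295],4))
E
```

```text
[ 2.94255818 -0.89548337  6.25396856] [ 0.019  0.01  -1.   ] [-0.0216837  -0.00251483  0.10822677]
0.5 [-0.019   0.1079]
0.4 [-0.0277  0.0986]
0.3 [-0.0354  0.0886]
0.2 [-0.042   0.0778]
0.1 [-0.0476  0.0664]
0 [-0.052   0.0545]
-0.05 [-0.0537  0.0484]
```

Request:
carry_out(translation=[[-0.22,0,0.28],[-0.22,0,0.3],[-0.22,0,0.31],[-0.2,0,0.32],[-0.2,0,0.32],[-0.18,0,0.32],[-0.17,0,0.32],[-0.16,0,0.32]], delta_rot=[[0,0,0],[0,0,0],[0,0,0],[0,0,0],[0,0,0],[0,0,0],[0,0,0],[0,0,0]], fingers=[0,0,0,0,0,0,0,0])

```text
time_s: 25.55
tcp_pos: [0.4764, 0.3183, 0.0826]
tcp_rot: [-3.122, -0.288, -0.019]
ft_force: [1.1, -1.6, 5.8]
finger_gap: 0.0003
```

```bash
python3 - <<'E'
from h import *
from workcell import *
s=state();print(s['ft_force'],tool(s)[:3,2].round(3),bf(s))
E
```

```text
[ 1.11932291 -1.56197132  5.83875571] [ 0.012  0.008 -1.   ] [-0.04271353 -0.0025443   0.0826294 ]
```

Request:
carry_out(translation=[[-0.13,0,0.32],[-0.13,0,0.32],[-0.12,0,0.32],[-0.11,0,0.32],[-0.1,0,0.3],[-0.1,0,0.3],[-0.09,0,0.25]], delta_rot=[[0,0,0],[0,0,0],[0,0,0],[0,0,0],[0,0,0],[0,0,0],[0,0,0]], fingers=[0,0,0,0,0,0,0])

```text
time_s: 26.25
tcp_pos: [0.4654, 0.3163, 0.0604]
tcp_rot: [-3.123, -0.288, -0.013]
ft_force: [4.1, -0.8, 4.9]
finger_gap: 0.0
```

Request:
carry_out(translation=[[-0.06,0,0.18],[-0.06,0,0.18],[-0.06,0,0.18]], delta_rot=[[0,0,0],[0,0,0],[0,0,0]], fingers=[0,0,0])

```text
time_s: 26.55
tcp_pos: [0.4634, 0.3159, 0.0547]
tcp_rot: [-3.123, -0.289, -0.013]
ft_force: [3.7, -0.7, 4.4]
finger_gap: 0.0003
```

Request:
carry_out(translation=[[-0.02,0,0.12],[-0.03,0,0.12],[-0.03,0,0.12]], delta_rot=[[0,0,0],[0,0,0],[0,0,0]], fingers=[0,0,0])

```text
time_s: 26.85
tcp_pos: [0.4621, 0.3157, 0.0507]
tcp_rot: [-3.123, -0.288, -0.012]
ft_force: [1.7, -1.1, 3.8]
finger_gap: 0.0001
```

Request:
carry_out(translation=[[-0.02,0,0.1],[-0.02,0,0.1]], delta_rot=[[0,0,0],[0,0,0]], fingers=[0,0])

```text
time_s: 27.05
tcp_pos: [0.4615, 0.3156, 0.0485]
tcp_rot: [-3.123, -0.288, -0.011]
ft_force: [3.5, -1.0, 7.3]
finger_gap: 0.0002
```

Request:
carry_out(translation=[[-0.02,0,0.08],[-0.02,0,0.08]], delta_rot=[[0,0,0],[0,0,0]], fingers=[0,0])

```text
time_s: 27.25
tcp_pos: [0.4612, 0.3156, 0.0475]
tcp_rot: [-3.123, -0.288, -0.012]
ft_force: [0.7, -3.1, 13.0]
finger_gap: 0.0
```

Request:
carry_out(translation=[[-0.02,0,0.08]], delta_rot=[[0,0,0]], fingers=[0])

```text
time_s: 27.35
tcp_pos: [0.4612, 0.3156, 0.0473]
tcp_rot: [-3.123, -0.288, -0.012]
ft_force: [0.2, -3.3, 14.4]
finger_gap: -0.0
```

The stop is felt: it stalls at TCP z 0.0473 with 14.4 N. Letting go upward.

Request:
carry_out(translation=[[0,0,-1],[0,0,-3],[-1,0,-4],[-3,0,-4],[-4,0,-2],[-3,0,0],[0,0,0],[0,0,0]], delta_rot=[[0,0,0],[0,0,0],[0,0,0],[0,0,0],[0,0,0],[0,0,0],[0,0,0],[0,0,0]], fingers=[0,0,0,0,0,0,0,0])

```text
time_s: 28.15
tcp_pos: [0.3418, 0.2917, 0.1894]
tcp_rot: [-3.128, -0.288, 0.016]
ft_force: [1.1, -0.0, -0.1]
finger_gap: -0.0001
```

```bash
python3 - <<'E'
from h import *
from workcell import *
s=state();c=camera('wrist');T=tool(s);C=T@c['hand_eye'];print(s['tcp_pos'],s['ft_force'])
g=cv2.cvtColor(c['pixels'],cv2.COLOR_RGB2GRAY)
for z in (.0805,.084):print(proj(c,(.4718,.3202,z),C),proj(c,(.4605,.3178,z),C))
u=int(proj(c,(.4605,.3178,.082),C)[0]);print(u,g[0:120:2,u].tolist());print(g[0:120:2,u-40].tolist())
d=camera('scene');pickle.dump((s,c,d),open('w17.pkl','wb'))
E
```

```text
[0.34184889 0.29174752 0.18937351] [ 1.11293251 -0.01384785 -0.13470969]
[311.34082043  21.84678152] [311.7763762   37.71475398]
[311.27121525  20.87189336] [311.71345147  36.96245179]
311 [142, 142, 141, 142, 142, 142, 141, 141, 141, 144, 116, 39, 42, 36, 37, 41, 40, 39, 44, 41, 47, 47, 46, 50, 39, 47, 47, 138, 222, 223, 222, 223, 222, 223, 223, 223, 224, 223, 223, 223, 223, 223, 224, 224, 222, 222, 223, 222, 224, 222, 223, 223, 222, 223, 223, 224, 223, 222, 224, 224]
[139, 142, 141, 141, 145, 142, 141, 142, 143, 144, 143, 138, 142, 142, 143, 143, 143, 144, 142, 143, 145, 145, 111, 107, 107, 142, 111, 151, 222, 221, 221, 221, 222, 222, 221, 223, 221, 222, 223, 222, 222, 222, 222, 223, 221, 222, 224, 223, 223, 222, 224, 223, 223, 224, 223, 224, 222, 224, 223, 224]
```

The lid is at the shut level: pad rear edge at row 21, with 21–22 predicted for shut. I wait a moment, check again, then hand in.

Request:
carry_out(translation=[[0,0,-1],[0,0,0],[0,0,0],[0,0,0],[0,0,0],[0,0,0],[0,0,0],[0,0,0]], delta_rot=[[0,0,0],[0,0,0],[0,0,0],[0,0,0],[0,0,0],[0,0,0],[0,0,0],[0,0,0]], fingers=[0,0,0,0,0,0,0,0])

```text
time_s: 29.05
tcp_pos: [0.3439, 0.2916, 0.1981]
tcp_rot: [3.127, 0.284, -0.022]
ft_force: [0.6, 0.0, 0.7]
finger_gap: -0.0003
```

```bash
python3 - <<'E'
from h import *
from workcell import *
s=state();c=camera('wrist');C=tool(s)@c['hand_eye'];g=cv2.cvtColor(c['pixels'],cv2.COLOR_RGB2GRAY)
q=proj(c,(.4718,.3202,.0815),C);u=int(q[0]);print(s['time_s'],s['tcp_pos'],'pred rear edge',q,'dark rows',np.where(g[:90,u]<80)[0][[0,-1]])
d=camera('top');a=pickle.load(open('a.pkl','rb'))['top']['pixels'].astype(int)
df=(np.abs(d['pixels'].astype(int)-a).max(2)>45).astype(np.uint8);nn,l,st,ce=cv2.connectedComponentsWithStats(df)
print([(st[i].tolist()) for i in range(1,nn) if st[i,4]>25])
E
```

```text
29.05 [0.34391558 0.29156759 0.19810098] pred rear edge [310.21238841  25.86792508] dark rows [26 55]
[[96, 204, 161, 196, 17731], [411, 207, 10, 9, 37], [279, 310, 361, 90, 19968], [307, 347, 43, 15, 291], [313, 360, 14, 15, 70], [288, 368, 12, 17, 45], [338, 370, 20, 17, 93], [299, 379, 38, 21, 74], [313, 390, 15, 10, 42]]
```

The lid is still latched 1.7 s after release. The only changes in the top view are the arm and the removed weight. Handing in.

```bash
python3 -c "
from workcell import *
print(sign_off())"
```

```text
the job is handed in; nothing more can be done
None
```

The brass weight is back in its well, the lid is latched shut, and the job is handed in at about 29 s of the 72 s allowed.

- **Opening:** I pressed the pad to its stop (11.7 N downward) and retreated at once. The lid opened fully by itself, and the camera later showed it open.
- **Seating the weight:** I gripped the loose weight, lowered it into the large well until it met the floor (11 N, about 12.6 N with the sideways part), and released it there. My estimate of its base height was 36.9 mm, against 37 mm in your text. A wrist picture then showed it round in the large well, with the small weight still in its own.
- **Closing:** I pushed the lid over from behind and down to its stop. The highest reading was 14.4 N downward, about 14.8 N in all. That is just under the 15 N limit, over the 9 to 11 N you advised, and was read only at the end of each call. After release the lid stayed at the shut level for at least 1.7 s.
- **Other things:** The last top view differed from the first only by the arm and the missing loose weight. The arm hid part of that view.

Three things disagreed with the text:

- **Fingertips:** They touched the pad with the reported TCP about 29 mm beyond them, so I corrected all later moves for this.
- **Finger gap:** It read 21 mm on the 26 mm weight, though the hold was steady.
- **Pad height:** I triangulated it at about 80 mm, against 84 mm given.

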